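# Spray-oil a batch of steel blocks in a latching drop-bottom carriage

## Task

Rust-proof the steel blocks lying left of the spray-oiling rig: lay every one of them in the green hopper, squeeze the red tab on the hopper's grip and slide the hopper along until it latches beside the spray can, press the red nozzle cap right down for a moment and let it come up, then slide the hopper on until it latches over the tray and press its red catch so that the floor drops open and all the blocks land in the tray. Then push the floor's red-knobbed lever down until the floor is caught shut again, and slide the empty hopper back until it latches at the loading end where it stood. Spray only while the hopper is beside the can and open its floor only over the tray.

Things in the scene. Friction and masses are not known exactly. Their poses are not given: they have to be found in the camera images.
- rig: the fixed rig, 0.48 m long; origin on the bench under the middle hopper place; x away from the robot across the rails, y along the rails to the loading end (robot's left), z up; it may stand a little turned. A green hopper with grip, tab, drop floor and catch rides on its two rails; a spray can is clamped behind their middle
- hopper (a point): middle of the upper side of the hopper's closed floor, 200 mm above the bench; axes as the rig's. The hopper is an open-topped box, inside 132 mm in x and 110 mm in y, walls 5 mm, its rim 56 mm above this point
- grip (a point): where to squeeze the grip from above, 285 mm above the bench: midway between the far (+x) face of its fixed black half and the near (-x, robot's side) face of its red tab when that is pushed in; axes as the rig's. An upright block before the hopper, 36 mm wide in y (tab 30), 35 mm thick in x with the tab out, 28 with it in; reaches 22 mm below and 20 mm above this point
- carriage (a joint): slide of the hopper, m, growing towards the rig's -y: 0 latched at the loading end (left), 0.130 latched beside the can, 0.260 latched over the tray (right). There a pin on the tab springs into a notch (1 mm of play) and locks it; it also drops in when let go within 2 mm. Between notches the hopper slides with the tab in or out, with 2 N of friction, and stays where left
- tab (a joint): red latch tab on the grip, m: 0 = out (latched, if at a notch), 0.0065 = squeezed right in, which takes 8 N; it must be in by more than 0.005 to leave a notch. Between notches it stands at about 0.004. Springs out when let go
- nozzle_top (a point): middle of the top of the red nozzle cap (31 mm wide) of the spray can, 296 mm above the bench; axes as the rig's
- nozzle (a joint): nozzle cap, m: 0 = up, 0.006 = right down (6 N); beyond 0.0045 it sprays. Springs up again
- catch_pad (a point): middle of the upper side of the red catch pad (26 x 26 mm) that sticks out from the hopper's left-hand (+y) wall, 236 mm above the bench
- catch (a joint): catch, rad: 0 = holding the floor, 0.38 = fully pressed. It pivots 40 mm from the pad's middle towards the hopper; the pad pressed down 9 mm or more (about 0.23 rad, 2 to 4 N) lets the floor go. Springs back to 0
- trapdoor (a joint): the hopper's floor, rad: 0 = shut and held by the catch (play up to 0.015), 0.76 = hanging fully open. It hinges along x under the hopper's right-hand (-y) wall, falls open by its own weight and stays open. Swung back to 0 it snaps past the catch, which takes about 6 N at the lever's knob
- lever_knob (a point): centre of the red ball knob (19 mm) on the floor's lever, which is one piece with the floor and sticks out to the right (-y) of the hinge: 64 mm from hinge to knob, 0.17 rad above level with the floor shut, 0.93 rad with it open. Pushing the knob down and outwards along that arc shuts the floor. Its axes turn with the floor
- tray: open grey steel tray lying on the rig's two deck bars, 46 mm above the bench, under the right-hand end of the rails, 180 x 260 x 45 mm high (x, y, z), walls 4 mm; origin at the centre of its underside
- offcut_a: rusty-brown drilled steel offcut lying on the bench left of the rig, 20 x 60 x 23 mm along its x, y, z as it lies at first; origin at the centre of its underside; about 0.2 kg; may be absent
- offcut_b: rusty-brown drilled steel offcut lying on the bench left of the rig, 20 x 60 x 23 mm along its x, y, z as it lies at first; origin at the centre of its underside; about 0.2 kg; may be absent
- offcut_c: rusty-brown drilled steel offcut lying on the bench left of the rig, 20 x 60 x 23 mm along its x, y, z as it lies at first; origin at the centre of its underside; about 0.2 kg; may be absent
- block_a: rusty-brown drilled steel block lying on the bench left of the rig, 35 x 50 x 31 mm along its x, y, z as it lies at first; origin at the centre of its underside; about 0.41 kg; may be absent
- block_b: rusty-brown drilled steel block lying on the bench left of the rig, 35 x 50 x 31 mm along its x, y, z as it lies at first; origin at the centre of its underside; about 0.41 kg; may be absent
Mind the look-alikes: they are no part of the job. What is shaped like the offcut_a but pink or purple is not meant.

How it is judged:
By the outcome, as a careful person would: the job done as asked, in the order asked, and still so for the second after the job is handed in, with the robot touching nothing.
Of offcut_a, offcut_b, offcut_c, block_a, block_b only 3 to 5 are there at a start; the rules pass over those that are not, and their reading is None.
At some moment in a run one of offcut_a, offcut_b, offcut_c, block_a, block_b may be knocked a few centimetres aside while the robot is not near it.
Once in a run the grip may slacken for a moment while it holds something.
It also fails if it takes over 210 s, if anything falls off the work surface, if the arm or the gripper's body presses on something with over 40 N, if the wrist force passes 120 N, or if a joint passes its speed limit or range.

## Robot

A 6-joint arm with a two-finger parallel gripper is mounted at the origin on a cart in front of the work surface, level with it; the furniture and walls round the work are solid. World frame = base frame: x ahead of the robot, y to its left, z up, the work surface at z = 0. Lengths are in m, angles in rad, forces in N, time in s.
With the tool pointing down it reaches from about 0.225 to 0.875 m from the base axis. Payload 3.4 kg.
Tool frame: the origin (TCP) lies midway between the tips of the shut fingers; the grasp point (between the pads) lies 19 mm behind it (manip.grip_point_offset is the distance from the TCP to the grasp point, in m); z points along the fingers, y is the line along which they close (so a half turn about z gives the same grasp; the last joint's range is limited). The gripper opens to 85 mm and grips with 20 to 120 N. Pads are 22 mm wide; open, the fingers measure 114 mm over their backs; the gripper's body (76 mm by 85 mm) begins 54 mm behind the grasp point. The pads swing forward as they close: fully open they stand 13 mm farther back than shut.
Start: joints at [0.985, 0.276, 1.505, -0, 1.361, -0.121], TCP at [0.258, 0.514, 0.208] pointing down, gripper open.
Joint ranges: [-2.89, 2.89], [-0.75, 2.08], [0.22, 2.7], [-1.18, 4.32], [0.11, 2.71], [-2.7, 2.7]. Speed limits (rad/s): [2.57, 2.57, 3.14, 3.14, 3.14, 3.14].

## Interface

Orientations are given as a unit quaternion [w, x, y, z].
In Python, from rig import manip gives the robot as it stands.
- The arm moves only by the shell command python3 -m handwheel 'ROWS' [FORCE]. ROWS is JSON, a list of rows, each an object with "translation": the shift along the tool's x, y, z in m, a list of three; "angular": the turn, a rotation vector about the tool's x, y, z in degrees, a list of three; "hand": the closure, from 0 (fully open) to 1 (shut). A call has 1 to 10 rows; each row shifts and turns the commanded pose from where the row before left it, along the tool's axes as they then stand; what a row does not reach is not made up. A row lasts 1/12 s, in which the tool goes at most 41.7 mm and 7.16 degrees, less where a joint would pass 70% of its speed; a pose out of reach is approached as far as the arm can. A call with a gripper value outside its range is refused whole. The fingers move at their own pace and stop on an object; FORCE is the grip in N (left out, the last holds). Time passes only in rows, so rows that do not move let the fingers close. It gives the time, the measured TCP pose, the force, the opening and the grip force at its end, in the units of the state.
- manip.get_state(): the state, without advancing time (a new reading comes with each control period).
- manip.get_image(name): name is "side" or "top" or "wrist"; returns the picture (420x560x3 uint8, red, green, blue); there is no depth.
- manip.camera_info(name): a dict with "camera_matrix" (3x3 intrinsics, pixels), "k1" (the pictures are not rectified: a ray, as slopes to the right and down, at radius r is drawn at 1 + k1 r^2 times it, then the intrinsics apply), "eye" and "orientation" of the camera in the world; the wrist camera has in their place "tool_from_camera" (4x4, takes a point from camera to tool coordinates, whose origin is the TCP and whose axes are the flange's). Camera axes: x right, y down, z forward; pixel columns grow to the right and rows downward; lengths in m; the calibration is good to about 2 mm. A picture is of the moment at which its call begins: read the wrist's pose just before it. camera_info takes no time and is no camera call.
- manip.sign_off(): hands the job in; it is judged then, once.
The state is a dict: "clock": time; "qpos": joint angles; "qd": joint speeds; "effort": joint torques, N m; "position": TCP position; "ee_rot": TCP orientation; "contact_force": force on the tool from outside, world axes, zero at the start; "moment": the same for the moment, N m; "width": finger opening in m; "gripper_force": force on a finger pad.
Only numpy, scipy, OpenCV 4.12 (cv2) and the standard library are available. Lean on these libraries where they do the work, as an engineer would, in place of code of your own. Each camera call takes 0.05 s, during which the arm holds its last target. There are 200 camera calls.

## Working session

There is one attempt and no reset: what is moved stays moved. The work goes in short steps, Python scripts to look and compute and a shell command to move; the robot and the scene stay as the last step left them, time stands still between calls to the robot, and variables do not carry over. Pictures are saved under pics/ and viewed, at most 14 in all, crops included, and the job is handed in when it is done.

```bash
ls; mkdir -p pics; python3 - <<'E'
from rig import manip
import cv2,numpy as np
s=manip.get_state(); print(s)
for n in ["side","top","wrist"]:
    im=manip.get_image(n); cv2.imwrite(f"pics/{n}0.png",im[:,:,::-1]); print(n,manip.camera_info(n))
print(manip.grip_point_offset)
E
```

```text
pics
{'clock': 0.0, 'qpos': array([ 9.85006497e-01,  2.76570470e-01,  1.50615381e+00, -4.96855189e-06,
        1.36071714e+00, -1.20987186e-01]), 'qd': array([ 0.00049841, -0.00134804, -0.00017106, -0.00062935,  0.00019925,
       -0.00027493]), 'effort': array([-1.41139975e-03, -4.16771328e+01, -2.45802712e+01,  1.08637923e-04,
        1.06475534e-02,  1.21810018e-05]), 'position': array([0.25741293, 0.51350294, 0.20744552]), 'ee_rot': array([-3.17628929e-04,  2.30314346e-01,  9.73115845e-01, -8.68097863e-04]), 'contact_force': array([-0.11434931,  0.84165737,  0.62705767]), 'moment': array([-0.05396908,  0.01723054, -0.04691928]), 'gripper_force': 0.0, 'width': 0.08538077304582603}
side {'camera_matrix': array([[462.20383759,   0.        , 273.55577848],
       [  0.        , 462.20383759, 212.18846759],
       [  0.        ,   0.        ,   1.        ]]), 'k1': -0.1397330349399093, 'eye': array([0.51998609, 1.08557068, 0.68164759]), 'orientation': array([-0.00652676,  0.03483771,  0.84976426, -0.52596999])}
top {'camera_matrix': array([[465.50334412,   0.        , 283.87457098],
       [  0.        , 465.50334412, 208.32955257],
       [  0.        ,   0.        ,   1.        ]]), 'k1': 0.05597526386039884, 'eye': array([0.14941744, 0.02257356, 1.23319994]), 'orientation': array([-0.12662939,  0.75914065, -0.63042141,  0.10118953])}
wrist {'camera_matrix': array([[290.22071298,   0.        , 274.79596486],
       [  0.        , 290.22071298, 211.78545366],
       [  0.        ,   0.        ,   1.        ]]), 'k1': -0.03735881910614064, 'tool_from_camera': array([[-6.46879208e-04, -9.61499563e-01, -2.74805700e-01,
         6.90712474e-02],
       [ 9.99999702e-01, -5.06439186e-04, -5.82003793e-04,
         9.59145534e-05],
       [ 4.20424017e-04, -2.74805994e-01,  9.61499604e-01,
        -1.65401820e-01],
       [ 0.00000000e+00,  0.00000000e+00,  0.00000000e+00,
         1.00000000e+00]])}
0.0187
```

View pics/top0.png

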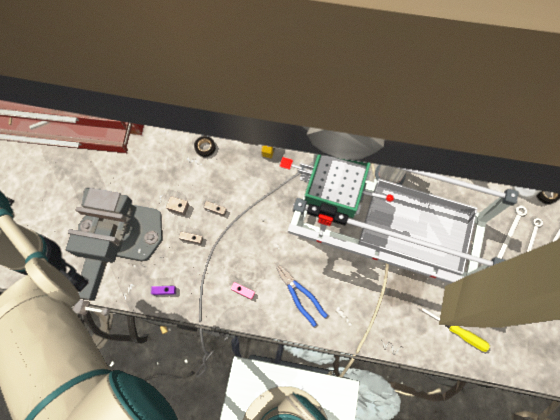

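View pics/side0.png

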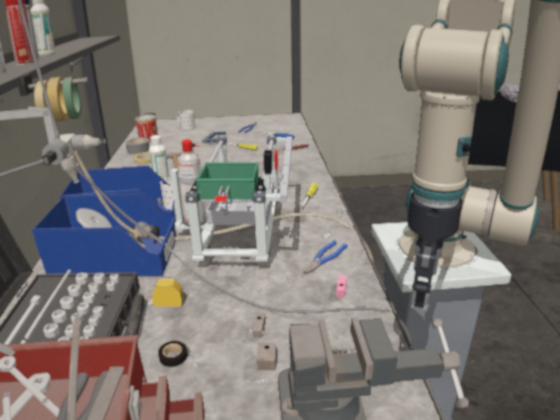

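Top view: three brown candidates at (177,206), (214,209) and (190,238). The look-alikes are purple at (163,290) and pink at (242,290). The hopper is at (337,185), catch pad (286,162), lever knob (390,198), grip tab (326,219). In the side view the nozzle cap may be at (188,145).

```bash
cat > h.py <<'E'
from rig import manip
import cv2,numpy as np
from scipy.spatial.transform import Rotation as R
def q2R(q): return R.from_quat([q[1],q[2],q[3],q[0]]).as_matrix()
def cam(n,s=None):
    i=manip.camera_info(n); K=i["camera_matrix"]; D=np.array([i["k1"],0,0,0,0.])
    if n=="wrist":
        s=s or manip.get_state(); T=i["tool_from_camera"]; Rt=q2R(s["ee_rot"])
        return K,D,Rt@T[:3,:3],Rt@T[:3,3]+s["position"]
    return K,D,q2R(i["orientation"]),np.array(i["eye"])
def ray(c,px):
    K,D,Rc,e=c
    p=cv2.undistortPoints(np.array(px,float).reshape(-1,1,2),K,D).reshape(-1,2)
    return e,np.c_[p,np.ones(len(p))]@Rc.T
def plane(c,px,z):
    e,d=ray(c,px); return e+d*((z-e[2])/d[:,2:])
def tri(c1,p1,c2,p2):
    e1,d1=ray(c1,[p1]);e2,d2=ray(c2,[p2]);d1=d1[0]/np.linalg.norm(d1);d2=d2[0]/np.linalg.norm(d2)
    t=np.linalg.lstsq(np.c_[d1,-d2],e2-e1,rcond=None)[0]
    a,b=e1+t[0]*d1,e2+t[1]*d2; return (a+b)/2,np.linalg.norm(a-b)
def proj(c,P):
    K,D,Rc,e=c; P=np.atleast_2d(P)
    return cv2.projectPoints((P-e)@Rc,np.zeros(3),np.zeros(3),K,D)[0].reshape(-1,2)
def shot(n,name):
    s=manip.get_state(); im=manip.get_image(n)[:,:,::-1].copy(); cv2.imwrite(f"pics/{name}.png",im); return im,cam(n,s)
def red(im,smin=150):
    h=cv2.cvtColor(im,cv2.COLOR_BGR2HSV); return cv2.inRange(h,(0,smin,70),(6,255,255))|cv2.inRange(h,(174,smin,70),(180,255,255))
def blobs(m,amin=15):
    n,l,st,ce=cv2.connectedComponentsWithStats(m); return [(st[i,4],*st[i,:4],ce[i].round(1)) for i in range(1,n) if st[i,4]>=amin]
E
python3 - <<'E'
from h import *
t=cam("top"); s=cam("side"); w=cam("wrist")
print("axes top",t[2].round(2))
for p in [(177,206),(214,209),(190,238),(163,290),(242,290)]: 
    P=plane(t,[p],.025)[0]; print(p,P.round(3),'side',proj(s,P).round(),'wrist',proj(w,P).round())
it=cv2.imread("pics/top0.png"); si=cv2.imread("pics/side0.png")
print(*blobs(red(it)),sep="\n"); print(); print(*blobs(red(si)),sep="\n")
print("catch",tri(t,(286,162),s,(221,199)))
print('corners', [tri(t,a,s,b) for a,b in []])
for P in plane(t,[(390,198)],.2): print("knob",P)
cv2.imwrite("pics/c.png",np.hstack([cv2.resize(it[120:280,250:500],(500,320)),cv2.resize(si[120:280,150:300],(300,320))]))
E
```

```text
axes top [[ 0.18 -0.93  0.31]
 [-0.98 -0.17  0.06]
 [-0.01 -0.32 -0.95]]
(177, 206) [0.502 0.394 0.025] side [[268. 352.]] wrist [[277. 368.]]
(214, 209) [0.512 0.293 0.025] side [[261. 320.]] wrist [[222. 395.]]
(190, 238) [0.421 0.337 0.025] side [[305. 330.]] wrist [[216. 341.]]
(163, 290) [0.274 0.37  0.025] side [[377. 336.]] wrist [[182. 248.]]
(242, 290) [0.31  0.17  0.025] side [[341. 282.]] wrist [[ 79. 325.]]
(np.int32(291), np.int32(76), np.int32(118), np.int32(49), np.int32(11), array([100.3, 123.2]))
(np.int32(49), np.int32(131), np.int32(124), np.int32(12), np.int32(8), array([137.3, 127. ]))
(np.int32(210), np.int32(79), np.int32(143), np.int32(48), np.int32(9), array([102.5, 147.3]))
(np.int32(106), np.int32(280), np.int32(157), np.int32(13), np.int32(12), array([285.8, 162.6]))
(np.int32(39), np.int32(386), np.int32(195), np.int32(8), np.int32(6), array([389.4, 197.7]))
(np.int32(131), np.int32(318), np.int32(214), np.int32(15), np.int32(12), array([325. , 219.2]))

(np.int32(62), np.int32(5), np.int32(0), np.int32(13), np.int32(6), array([10.7,  2.1]))
(np.int32(345
[... 565 characters left out ...]
np.int32(216), np.int32(196), np.int32(10), np.int32(5), array([220.3, 198.3]))
(np.int32(1279), np.int32(79), np.int32(343), np.int32(53), np.int32(33), array([103.5, 357.3]))
(np.int32(1306), np.int32(15), np.int32(348), np.int32(55), np.int32(30), array([ 44. , 361.5]))
(np.int32(347), np.int32(131), np.int32(350), np.int32(24), np.int32(44), array([139.3, 376.5]))
(np.int32(97), np.int32(0), np.int32(373), np.int32(15), np.int32(8), array([  5.8, 376.9]))
(np.int32(166), np.int32(166), np.int32(400), np.int32(25), np.int32(20), array([175.4, 407.4]))
catch (array([0.59078224, 0.10714329, 0.2347751 ]), np.float64(0.004047415896403929))
corners []
knob [ 0.56180077 -0.14736774  0.2       ]
```

View pics/c.png

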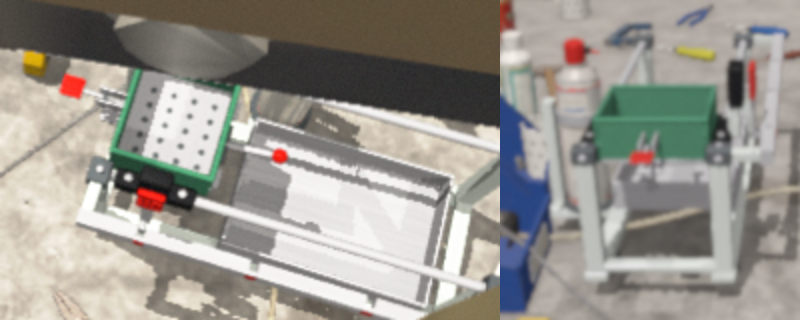

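View pics/wrist0.png

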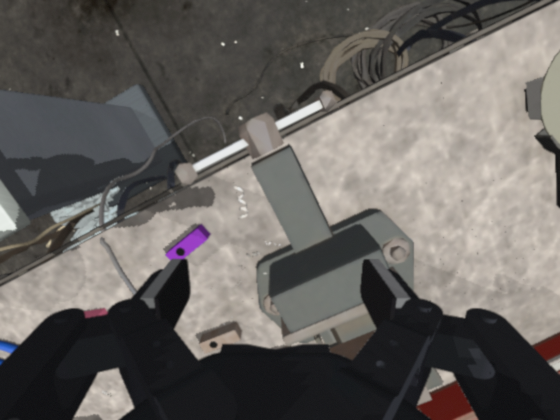

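```bash
cat >> h.py <<'E'
def go(x,y,z,yaw=None):
    "print tool-axes shift from the current pose; yaw = wanted world angle of tool y (deg, mod 180); turn goes first, in place"
    s=manip.get_state(); Rt=q2R(s["ee_rot"]); ay=np.degrees(np.arctan2(Rt[1,1],Rt[0,1])); tilt=np.degrees(np.arccos(-Rt[2,2]))
    turn=0 if yaw is None else -((yaw-ay+90)%180-90)
    R2=Rt@R.from_rotvec([0,0,np.radians(turn)]).as_matrix()
    d=R2.T@(np.array([x,y,z])-s["position"])
    print("tcp",s["position"].round(4),"toolyaw",ay.round(1),"tilt",tilt.round(2),"turn z",np.round(turn,1),"then shift mm",(d*1e3).round(1),"dist",np.linalg.norm(d).round(3),"q6",s["qpos"][5].round(2))
E
python3 -m handwheel '[{"translation":[0,0,-0.04],"angular":[0,0,-6.6],"hand":0},{"translation":[0,0,-0.04],"angular":[0,0,-6.6],"hand":0},{"translation":[0,0,-0.033],"angular":[0,0,-6.6],"hand":0},{"translation":[0,0,0],"angular":[0,0,-6.8],"hand":0},{"translation":[-0.024,-0.030,0],"angular":[0,0,0],"hand":0},{"translation":[-0.024,-0.030,0],"angular":[0,0,0],"hand":0},{"translation":[-0.024,-0.030,0],"angular":[0,0,0],"hand":0},{"translation":[-0.024,-0.030,0],"angular":[0,0,0],"hand":0},{"translation":[-0.024,-0.030,0],"angular":[0,0,0],"hand":0},{"translation":[-0.024,-0.030,0],"angular":[0,0,0],"hand":0}]' 
python3 -m handwheel '[{"translation":[0,0,0],"angular":[0,0,0],"hand":0},{"translation":[0,0,0],"angular":[0,0,0],"hand":0}]' 
python3 - <<'E'
from h import *
im,c=shot("wrist","w1"); go(.4,.33,.32)
E
```

```text
clock: 0.98
position: [0.4022, 0.3323, 0.3211]
ee_rot: [-0.0, 0.0, 1.0, -0.0]
contact_force: [0.3, 0.2, -1.3]
width: 0.0856
gripper_force: 0.0
clock: 1.15
position: [0.4026, 0.3324, 0.321]
ee_rot: [-0.0, 0.002, 1.0, -0.0]
contact_force: [-1.3, 0.7, -0.4]
width: 0.0853
gripper_force: 0.0
tcp [0.4018 0.3336 0.321 ] toolyaw 89.9 tilt 0.07 turn z 0 then shift mm [ 1.8 -3.6  1. ] dist 0.004 q6 -1.01
```

View pics/w1.png

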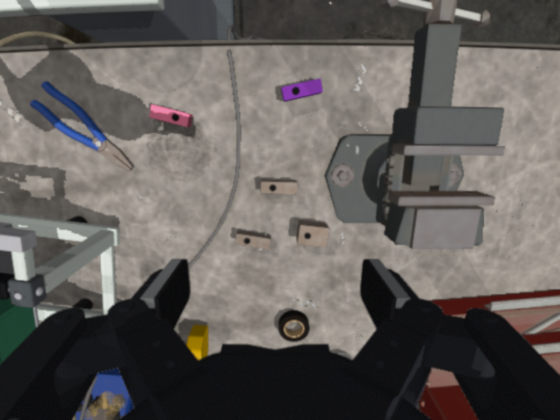

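Wrist view: three brown pieces only, at (279,187) and (254,240), both offcuts, and (313,235), the 35x50 block. Pink at (171,116) and purple at (301,90) are the look-alikes; the vise is clear of the work. Next I'll measure the piece poses and the rig, and check overhead clearance.

```bash
python3 - <<'E'
from h import *
im=cv2.imread("pics/w1.png"); c=cam("wrist"); t=cam("top"); s=cam("side")
lab=cv2.cvtColor(im,cv2.COLOR_BGR2LAB).astype(int)
for (u,v),z in [((279,187),.023),((254,240),.023),((313,235),.031)]:
    w=im[v-25:v+25,u-32:u+32]; L=cv2.cvtColor(w,cv2.COLOR_BGR2HSV)
    m=((L[:,:,1]>L[:,:,1].mean()+20)).astype(np.uint8)
    m=cv2.morphologyEx(m,cv2.MORPH_CLOSE,np.ones((5,5)))
    n,l,st,ce=cv2.connectedComponentsWithStats(m); k=1+np.argmax(st[1:,4])
    cs,_=cv2.findContours((l==k).astype(np.uint8),0,1); pts=cs[0].reshape(-1,2)+[u-32,v-25]
    P=plane(c,pts,z)[:,:2]*1000; r=cv2.minAreaRect(P.astype(np.float32)); print(u,v,st[k,4],"rect mm",np.round(r[0]),np.round(r[1]),round(r[2],1))
cv2.imwrite("pics/w1c.png",cv2.resize(im[165:265,220:345],(750,600),interpolation=cv2.INTER_CUBIC))
# overhead
for z in [.4,.5,.6,.7,.8,.9,1.]:
    P=plane(t,[(345,155),(345,205)],z)[0]; print(z,P.round(2),proj(s,P).round())
# front rail yaw
for z in (.2,): P=plane(t,[(347,222),(490,262)],z); print("rail",P.round(3),np.degrees(np.arctan2(*(P[1]-P[0])[1::-1])))
# frame bottom front bar
P=plane(t,[(318,215.),(285.8,162.6),(389.4,197.7),(325,219.2)],.2);print(P.round(3))
P=plane(t,[(285.8,162.6)],.236);print("pad",P.round(3)); P=plane(t,[(389.4,197.7)],.21);print("knob",P.round(3));P=plane(t,[(325,217)],.305);print("tab top",P.round(3))
# nozzle: side ray at z=.29
print("nozzle", plane(s,[(186.9,141)],.296).round(3))
E
```

```text
279 187 200 rect mm [421. 339.] [57. 20.] 89.8
254 240 233 rect mm [513. 296.] [56. 24.] 80.4
313 235 247 rect mm [501. 403.] [34. 39.] 89.8
0.4 [ 0.56 -0.02  0.4 ] [[232. 114.]]
0.5 [ 0.51 -0.01  0.5 ] [[250.  72.]]
0.6 [ 0.46 -0.01  0.6 ] [[270.  27.]]
0.7 [ 0.41 -0.    0.7 ] [[291. -20.]]
0.8 [0.36 0.   0.8 ] [[313. -68.]]
0.9 [0.31 0.01 0.9 ] [[ 336. -117.]]
1.0 [0.26 0.01 1.  ] [[ 360. -164.]]
rail [[ 0.485 -0.057  0.2  ]
 [ 0.451 -0.381  0.2  ]] -95.9779795603298
[[ 0.489  0.012  0.2  ]
 [ 0.607  0.11   0.2  ]
 [ 0.562 -0.146  0.2  ]
 [ 0.482 -0.006  0.2  ]]
pad [[0.591 0.107 0.236]]
knob [[ 0.558 -0.144  0.21 ]]
tab top [[ 0.453 -0.002  0.305]]
nozzle [[ 0.689 -0.156  0.296]]
```

View pics/w1c.png

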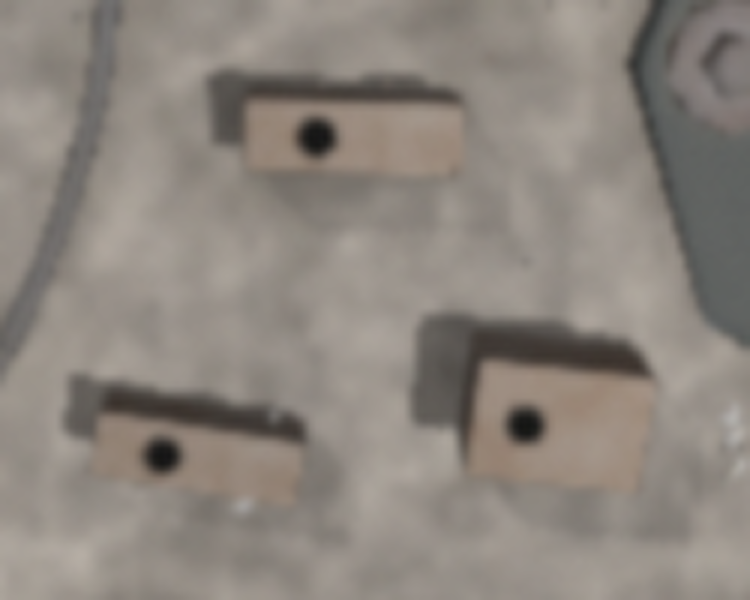

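The crop shows the block top at centre (313,236) in the full image and the offcuts at (253,241) and (279,188). All three have their long axis nearly along y. I'll compute exact poses from their corners.

```bash
python3 - <<'E'
from h import *
c=cam("wrist")
for nm,q,z in [("blk",[(480,360),(655,377),(637,492),(465,477)],.031),("offL",[(97,412),(305,440),(297,503),(93,470)],.023),("offT",[(247,97),(462,103),(458,175),(245,170)],.023)]:
    P=plane(c,np.array(q)/6+[220,165],z)[:,:2]; l=(P[1]+P[2]-P[0]-P[3])/2
    a=np.degrees(np.arctan2(l[1],l[0])); w=(P[2]+P[3]-P[0]-P[1])/2
    ctr=P.mean(0); print(nm,ctr.round(4),"long dir",a.round(1),np.linalg.norm(l).round(3),np.linalg.norm(w).round(3)); go(*ctr,.12,a+90)
E
```

```text
blk [0.5051 0.3974] long dir 84.2 0.049 0.035
tcp [0.4018 0.3336 0.321 ] toolyaw 89.9 tilt 0.07 turn z -84.3 then shift mm [-73.9 -96.6 201. ] dist 0.235 q6 -1.01
offL [0.5167 0.2958] long dir 80.8 0.059 0.019
tcp [0.4018 0.3336 0.321 ] toolyaw 89.9 tilt 0.07 turn z -80.9 then shift mm [  18.9 -119.7  200.9] dist 0.235 q6 -1.01
offT [0.4242 0.3399] long dir 88.3 0.058 0.02
tcp [0.4018 0.3336 0.321 ] toolyaw 89.9 tilt 0.07 turn z -88.5 then shift mm [ -6.9 -22.4 201. ] dist 0.202 q6 -1.01
```

```bash

python3 -m handwheel '[{"translation":[0,0,0.01],"angular":[0,0,6.84],"hand":0},{"translation":[0,0,0.01],"angular":[0,0,6.84],"hand":0},{"translation":[0,0,0.01],"angular":[0,0,6.84],"hand":0},{"translation":[0,0,0.01],"angular":[0,0,6.84],"hand":0},{"translation":[0,0,0.01],"angular":[0,0,6.84],"hand":0},{"translation":[0,0,0.01],"angular":[0,0,6.84],"hand":0},{"translation":[0,0,0.01],"angular":[0,0,6.84],"hand":0},{"translation":[0,0,0.01],"angular":[0,0,6.84],"hand":0},{"translation":[0,0,0.01],"angular":[0,0,6.84],"hand":0},{"translation":[0,0,0.01],"angular":[0,0,6.84],"hand":0}]' >/dev/null
python3 -m handwheel '[{"translation":[0,0,0.01],"angular":[0,0,6.84],"hand":0},{"translation":[0,0,0.01],"angular":[0,0,6.84],"hand":0},{"translation":[0,0,0.01],"angular":[0,0,6.84],"hand":0},{"translation":[0,0,0.01],"angular":[0,0,6.84],"hand":0},{"translation":[0.0185,0.024,0],"angular":[0,0,0],"hand":0.2},{"translation":[0.0185,0.024,0],"angular":[0,0,0],"hand":0.2},{"translation":[0.0185,0.024,0],"angular":[0,0,0],"hand":0.2},{"translation":[0.0185,0.024,0],"angular":[0,0,0],"hand":0.2},{"translation":[0,0,0],"angular":[0,0,0],"hand":0.2},{"translation":[0,0,0],"angular":[0,0,0],"hand":0.2}]' 
python3 - <<'E'
from h import *
im,c=shot("wrist","w2"); go(.5051,.3974,.004,84.2+90)
print(proj(c,[(.5051,.3974,.031)]).round())
E
```

```text
clock: 2.87
position: [0.5041, 0.3999, 0.1801]
ee_rot: [-0.0, 0.741, 0.671, -0.001]
contact_force: [-1.7, 0.0, -0.0]
width: 0.0682
gripper_force: 0.0
tcp [0.5031 0.399  0.1804] toolyaw -5.7 tilt 0.14 turn z 0.1 then shift mm [ -1.2   2.6 176.4] dist 0.176 q6 0.66
[[276. 196.]]
```

View pics/w2.png

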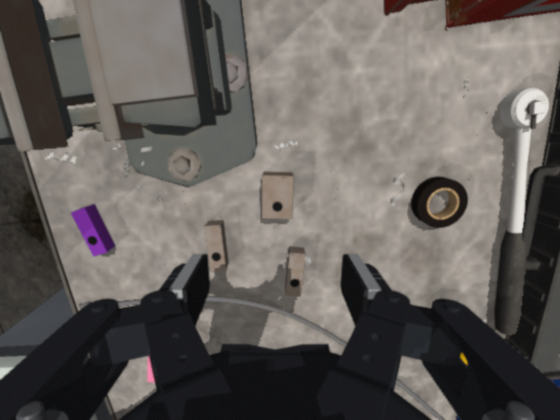

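The block's top centre is at (277,197), matching the predicted (276,196). Grasping it.

```bash

python3 -m handwheel '[{"translation":[0,0.002,0.035],"angular":[0,0,0],"hand":0.2},{"translation":[0,0,0.035],"angular":[0,0,0],"hand":0.2},{"translation":[0,0,0.035],"angular":[0,0,0],"hand":0.2},{"translation":[0,0,0.035],"angular":[0,0,0],"hand":0.2},{"translation":[0,0,0.02],"angular":[0,0,0],"hand":0.2},{"translation":[0,0,0.0145],"angular":[0,0,0],"hand":0.2},{"translation":[0,0,0],"angular":[0,0,0],"hand":0.2},{"translation":[0,0,0],"angular":[0,0,0],"hand":0.8},{"translation":[0,0,0],"angular":[0,0,0],"hand":0.8},{"translation":[0,0,0],"angular":[0,0,0],"hand":0.8}]' 70
python3 -m handwheel '[{"translation":[0,0,0],"angular":[0,0,0],"hand":0.8},{"translation":[0,0,0],"angular":[0,0,0],"hand":0.8},{"translation":[0,0,-0.03],"angular":[0,0,0],"hand":0.8},{"translation":[0,0,-0.04],"angular":[0,0,0],"hand":0.8},{"translation":[0,0,-0.04],"angular":[0,0,0],"hand":0.8},{"translation":[0,0,-0.04],"angular":[0,0,0],"hand":0.8},{"translation":[0,0,-0.04],"angular":[0,0,0],"hand":0.8},{"translation":[0,0,-0.04],"angular":[0,0,0],"hand":0.8},{"translation":[0,0,-0.04],"angular":[0,0,0],"hand":0.8},{"translation":[0,0,-0.04],"angular":[0,0,0],"hand":0.8}]' 
python3 - <<'E'
from h import *
go(.49,.08,.36,-6)
E
```

```text
clock: 3.75
position: [0.5073, 0.3985, 0.0088]
ee_rot: [0.0, 0.742, 0.671, 0.002]
contact_force: [0.5, -0.5, 0.1]
width: 0.0323
gripper_force: 0.0
clock: 4.58
position: [0.5061, 0.3973, 0.3197]
ee_rot: [0.0, 0.742, 0.67, 0.001]
contact_force: [1.1, -0.4, -0.0]
width: 0.0171
gripper_force: 0.0
tcp [0.5061 0.3973 0.3197] toolyaw -5.8 tilt 0.08 turn z 0.2 then shift mm [-317.2   17.2  -40.5] dist 0.32 q6 0.66
```

```bash
python3 -m handwheel '[{"translation":[0,0,0],"angular":[0,0,0],"hand":0.2},{"translation":[0,0,0],"angular":[0,0,0],"hand":0.2},{"translation":[0,0,0],"angular":[0,0,0],"hand":0.2}]'
python3 - <<'E'
from h import *
im,c=shot("wrist","w3"); go(.5051,.3974,.18,-5.8)
print(proj(c,[(.5051,.3974,.031),(.5167,.2958,.023),(.4242,.3399,.023)]).round())
E
```

```text
clock: 4.83
position: [0.5063, 0.3974, 0.3169]
ee_rot: [-0.0, 0.742, 0.67, 0.0]
contact_force: [0.3, 0.4, -0.2]
width: 0.0528
gripper_force: 0.0
tcp [0.506  0.3972 0.3156] toolyaw -5.8 tilt 0.13 turn z 0.0 then shift mm [  0.3  -0.7 135.6] dist 0.136 q6 0.66
[[274. 175.]
 [287. 234.]
 [229. 214.]]
```

View pics/w3.png

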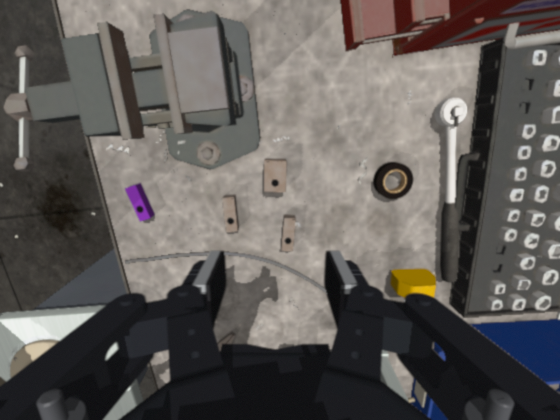

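The block lies where it was, at (275,176), with both offcuts in place. Either the grip slackened or it never held. Retrying with a check before the lift.

```bash

python3 -m handwheel '[{"translation":[0,0,0.04],"angular":[0,0,0],"hand":0.2},{"translation":[0,0,0.04],"angular":[0,0,0],"hand":0.2},{"translation":[0,0,0.04],"angular":[0,0,0],"hand":0.2},{"translation":[0,0,0.04],"angular":[0,0,0],"hand":0.2},{"translation":[0,0,0.04],"angular":[0,0,0],"hand":0.2},{"translation":[0,0,0.04],"angular":[0,0,0],"hand":0.2},{"translation":[0,0,0.04],"angular":[0,0,0],"hand":0.2},{"translation":[0,0,0.02],"angular":[0,0,0],"hand":0.2},{"translation":[0,0,0.01],"angular":[0,0,0],"hand":0.2},{"translation":[0,0,0],"angular":[0,0,0],"hand":0.2}]' 70
python3 -m handwheel '[{"translation":[0,0,0],"angular":[0,0,0],"hand":0.2},{"translation":[0,0,0],"angular":[0,0,0],"hand":0.2}]'
python3 -m handwheel '[{"translation":[0,0,0],"angular":[0,0,0],"hand":0.9},{"translation":[0,0,0],"angular":[0,0,0],"hand":0.9},{"translation":[0,0,0],"angular":[0,0,0],"hand":0.9},{"translation":[0,0,0],"angular":[0,0,0],"hand":0.9},{"translation":[0,0,0],"angular":[0,0,0],"hand":0.9},{"translation":[0,0,0],"angular":[0,0,0],"hand":0.9}]' 
python3 - <<'E'
from h import *
go(.5051,.3974,.004,-5.8)
im,c=shot("wrist","w4")
E
```

```text
clock: 5.72
position: [0.5038, 0.3959, 0.0027]
ee_rot: [-0.001, 0.742, 0.67, -0.004]
contact_force: [0.2, 0.3, 0.3]
width: 0.068
gripper_force: 0.0
clock: 5.88
position: [0.5078, 0.3984, 0.0084]
ee_rot: [0.0, 0.742, 0.67, 0.002]
contact_force: [0.1, 0.1, 0.9]
width: 0.068
gripper_force: 0.0
clock: 6.38
position: [0.5067, 0.3979, 0.0074]
ee_rot: [-0.0, 0.742, 0.67, 0.0]
contact_force: [-0.8, -0.8, 3.5]
width: 0.0089
gripper_force: 1.4
tcp [0.5067 0.3979 0.0074] toolyaw -5.8 tilt 0.04 turn z 0.0 then shift mm [-0.6 -1.6  3.4] dist 0.004 q6 0.66
```

View pics/w4.png

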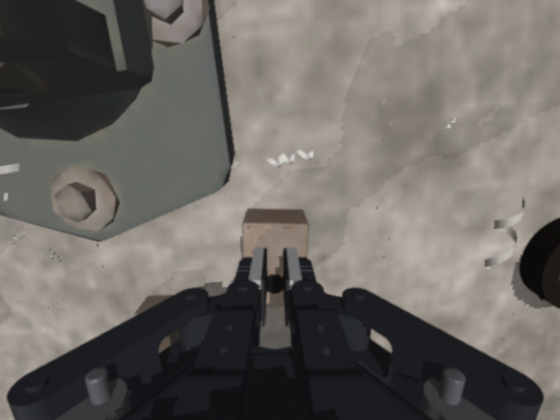

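The fingers have shut above the block: the block's top shows at both sides of them, at (243–308, 225). The tips appear to be about 29 mm behind the reported TCP. I'll open and go lower step by step, watching the force.

```bash

python3 -m handwheel '[{"translation":[0,0,-0.01],"angular":[0,0,0],"hand":0.2},{"translation":[0,0,0],"angular":[0,0,0],"hand":0.2},{"translation":[0,0,0],"angular":[0,0,0],"hand":0.2},{"translation":[0,0,0],"angular":[0,0,0],"hand":0.2},{"translation":[0,0,0],"angular":[0,0,0],"hand":0.2},{"translation":[0,0,0],"angular":[0,0,0],"hand":0.2}]' | tail -4
python3 -m handwheel '[{"translation":[0,-0.002,0.01],"angular":[0,0,0],"hand":0.2},{"translation":[0,0,0.006],"angular":[0,0,0],"hand":0.2},{"translation":[0,0,0],"angular":[0,0,0],"hand":0.2},{"translation":[0,0,0],"angular":[0,0,0],"hand":0.2}]'
python3 -m handwheel '[{"translation":[0,0,0.005],"angular":[0,0,0],"hand":0.2},{"translation":[0,0,0],"angular":[0,0,0],"hand":0.2},{"translation":[0,0,0],"angular":[0,0,0],"hand":0.2}]'
python3 - <<'E'
from h import *
im,c=shot("wrist","w5"); print(manip.get_state()["contact_force"])
E
```

```text
ee_rot: [-0.0, 0.742, 0.67, -0.0]
contact_force: [0.3, 0.0, 0.4]
width: 0.0686
gripper_force: 0.0
clock: 7.27
position: [0.5039, 0.3974, -0.0003]
ee_rot: [-0.0, 0.742, 0.671, -0.001]
contact_force: [0.4, 1.1, -0.8]
width: 0.0685
gripper_force: 0.0
clock: 7.52
position: [0.5045, 0.3978, -0.0045]
ee_rot: [-0.0, 0.742, 0.67, -0.0]
contact_force: [0.0, -0.4, 0.5]
width: 0.0683
gripper_force: 0.0
[-0.61742943  0.21063303  0.44994565]
```

View pics/w5.png

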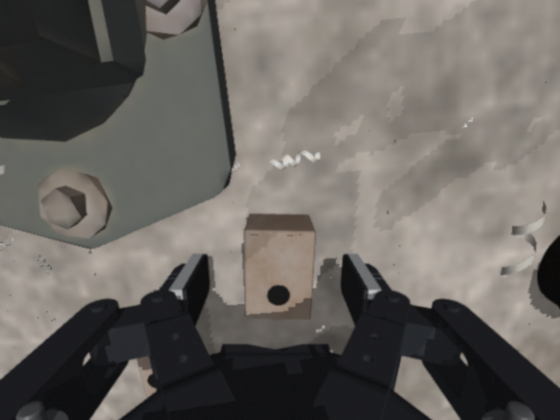

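```bash

python3 -m handwheel '[{"translation":[0,0,0.007],"angular":[0,0,0],"hand":0.2},{"translation":[0,0,0],"angular":[0,0,0],"hand":0.2},{"translation":[0,0,0.007],"angular":[0,0,0],"hand":0.2},{"translation":[0,0,0],"angular":[0,0,0],"hand":0.2},{"translation":[0,0,0],"angular":[0,0,0],"hand":0.2}]' | sed -n '2p;4p'
python3 -m handwheel '[{"translation":[0,0,0],"angular":[0,0,0],"hand":0.9},{"translation":[0,0,0],"angular":[0,0,0],"hand":0.9},{"translation":[0,0,0],"angular":[0,0,0],"hand":0.9},{"translation":[0,0,0],"angular":[0,0,0],"hand":0.9},{"translation":[0,0,0],"angular":[0,0,0],"hand":0.9},{"translation":[0,0,0],"angular":[0,0,0],"hand":0.9}]' 
```

```text
position: [0.5042, 0.3976, -0.0188]
contact_force: [0.2, 0.6, -0.3]
clock: 8.48
position: [0.5053, 0.3982, -0.0176]
ee_rot: [0.0, 0.742, 0.67, 0.001]
contact_force: [0.0, 0.6, 3.9]
width: 0.0336
gripper_force: 71.0
```

Block held (33.6 mm, 71 N). Lifting it and going to a spot where the wrist camera sees the hopper.

```bash

python3 -m handwheel '[{"translation":[0,0,-0.02],"angular":[0,0,0],"hand":0.9},{"translation":[0,0,-0.04],"angular":[0,0,0],"hand":0.9},{"translation":[0,0,-0.04],"angular":[0,0,0],"hand":0.9},{"translation":[0,0,-0.04],"angular":[0,0,0],"hand":0.9},{"translation":[0,0,-0.04],"angular":[0,0,0],"hand":0.9},{"translation":[0,0,-0.04],"angular":[0,0,0],"hand":0.9},{"translation":[0,0,-0.04],"angular":[0,0,0],"hand":0.9},{"translation":[0,0,-0.04],"angular":[0,0,0],"hand":0.9},{"translation":[0,0,-0.04],"angular":[0,0,0],"hand":0.9},{"translation":[0,0,-0.02],"angular":[0,0,0],"hand":0.9}]' 
python3 -m handwheel '[{"translation":[-0.0345,0.0095,0],"angular":[0,0,0],"hand":0.9},{"translation":[-0.0345,0.0095,0],"angular":[0,0,0],"hand":0.9},{"translation":[-0.0345,0.0095,0],"angular":[0,0,0],"hand":0.9},{"translation":[-0.0345,0.0095,0],"angular":[0,0,0],"hand":0.9},{"translation":[-0.0345,0.0095,0],"angular":[0,0,0],"hand":0.9},{"translation":[-0.0345,0.0095,0],"angular":[0,0,0],"hand":0.9},{"translation":[-0.0345,0.0095,0],"angular":[0,0,0],"hand":0.9},{"translation":[-0.0345,0.0095,0],"angular":[0,0,0],"hand":0.9},{"translation":[0,0,0],"angular":[0,0,0],"hand":0.9},{"translation":[0,0,0],"angular":[0,0,0],"hand":0.9}]' 
python3 - <<'E'
from h import *
im,c=shot("wrist","w6"); print(*blobs(red(im)),sep="\n")
h=cv2.cvtColor(im,cv2.COLOR_BGR2HSV); g=cv2.inRange(h,(65,100,30),(95,255,255)); print(*blobs(g,200),sep="\n")
g=cv2.morphologyEx(g,cv2.MORPH_CLOSE,np.ones((7,7)))
go(.56,.08,.36)
E
```

```text
clock: 9.32
position: [0.505, 0.3983, 0.3464]
ee_rot: [0.0, 0.742, 0.671, 0.003]
contact_force: [1.4, 0.3, -2.2]
width: 0.0341
gripper_force: 71.1
clock: 10.15
position: [0.5519, 0.1138, 0.3403]
ee_rot: [-0.001, 0.743, 0.669, -0.001]
contact_force: [0.4, 0.0, -3.3]
width: 0.0335
gripper_force: 70.9
(np.int32(667), np.int32(303), np.int32(194), np.int32(27), np.int32(27), array([315.9, 206.7]))
(np.int32(187), np.int32(173), np.int32(348), np.int32(10), np.int32(29), array([177.6, 363. ]))
(np.int32(1307), np.int32(331), np.int32(257), np.int32(58), np.int32(42), array([362.3, 274.5]))
(np.int32(511), np.int32(241), np.int32(337), np.int32(79), np.int32(12), array([277. , 342.6]))
tcp [0.5518 0.1152 0.3405] toolyaw -5.9 tilt 0.18 turn z 0 then shift mm [-34.2  11.8 -19.5] dist 0.041 q6 0.18
```

View pics/w6.png

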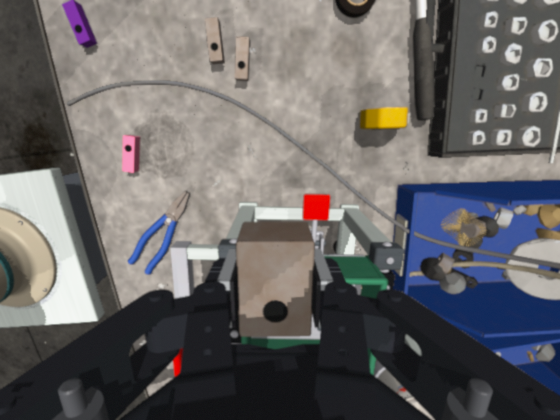

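The block is held at (277,280), the catch pad is at (316,207) and the tab edge at (178,363). The two offcuts are still at (214,40) and (242,58). Now locating the hopper from the pad and the rim corners.

```bash
python3 - <<'E'
from h import *
c=cam("wrist"); t=cam("top"); s=cam("side")
print("pad w",plane(c,[(316.2,207)],.236).round(4), "pad t",plane(t,[(285.8,162.6)],.236).round(4),"pad s",plane(s,[(220.3,198)],.236).round(4))
for n,cc,im in [("side",s,cv2.imread("pics/side0.png")),("top",t,cv2.imread("pics/top0.png"))]:
    h=cv2.cvtColor(im,cv2.COLOR_BGR2HSV); g=cv2.inRange(h,(65,90,20),(95,255,255))
    if n=="side": g[:140]=0;g[215:]=0;g[:,:190]=0;g[:,275:]=0
    else: g[:145]=0; g[230:]=0; g[:,:295]=0; g[:,380:]=0
    g=cv2.morphologyEx(g,cv2.MORPH_CLOSE,np.ones((15,15)))
    q=[b for b in cv2.findContours(g,0,2)[0]]; q=max(q,key=cv2.contourArea); q=cv2.convexHull(q); 
    a=cv2.approxPolyDP(q,2.0,True).reshape(-1,2); P=plane(cc,a,.256)
    for u,p in zip(a,P): print(n,u,p.round(3)[:2])
    a0=a.min(0)-6;a1=a.max(0)+6
# prediction: for rig yaw th and hopper at pad - L*ydir
E
python3 - <<'E'
import cv2,numpy as np
a=cv2.imread("pics/top0.png")[148:226,270:400]; b=cv2.imread("pics/side0.png")[155:215,185:285]
cv2.imwrite("pics/c2.png",np.vstack([cv2.resize(a,(500,300),interpolation=cv2.INTER_CUBIC),cv2.resize(b,(500,300),interpolation=cv2.INTER_CUBIC)]))
E
```

```text
pad w [[0.5913 0.1083 0.236 ]] pad t [[0.5908 0.1071 0.236 ]] pad s [[0.5905 0.106  0.236 ]]
side [256 164] [ 0.502 -0.053]
side [257 183] [0.503 0.075]
side [251 197] [0.519 0.153]
side [199 197] [0.635 0.139]
side [196 182] [0.65 0.05]
side [207 164] [ 0.631 -0.072]
top [369 163] [ 0.615 -0.082]
top [352 217] [ 0.48  -0.062]
top [308 203] [0.495 0.039]
top [305 194] [0.514 0.049]
top [319 154] [0.617 0.034]
```

View pics/c2.png

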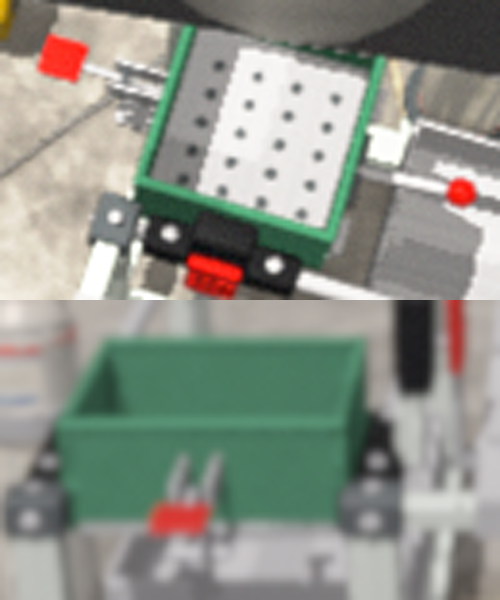

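```bash
python3 - <<'E'
from h import *
t=cam("top"); s=cam("side")
T=plane(t,[(305.6,196.6),(356.3,209.9),(317.6,155.3),(369.6,162.3)],.256)[:,:2]; print("top FL FR Lb Rb",T.round(4).tolist())
S=plane(s,[(256.4,178),(258.4,163),(196.6,179),(206,163)],.256)[:,:2]; print("side FL FR BL BR",S.round(4).tolist())
A=lambda v:np.degrees(np.arctan2(v[1],v[0])).round(1)
print("y-dir front edge top",A(T[0]-T[1]),"x-dir left",A(T[2]-T[0]),"right",A(T[3]-T[1]),np.linalg.norm(T[0]-T[1]))
print("side",A(S[0]-S[1]),A(S[2]-S[0]),A(S[2]-S[3]),A(S[3]-S[1]),[np.linalg.norm(v).round(3) for v in (S[0]-S[1],S[2]-S[0],S[2]-S[3],S[3]-S[1])],S.mean(0))
th=np.radians(-6); x=np.array([np.cos(th),np.sin(th)]); y=np.array([-x[1],x[0]])
F=(T[0]+T[1])/2; print("centre top",F+.071*x)
pad=np.array([.591,.1075]); k=np.array([.558,-.144])
for n,C in (("top",F+.071*x),("side",S.mean(0))): print(n,"pad rel",((pad-C)@x).round(4),((pad-C)@y).round(4),"knob rel",((k-C)@x).round(4),((k-C)@y).round(4))
for p in [(213+0,0)]: pass
# tab: top-crop red box centre (215,275) front top edge
print("tab",((plane(t,[(270+218/3.846,148+258/3.846)],.305)[0,:2]-F-.071*x)@np.c_[x,y]).round(4))
w=cam("wrist"); e,d=ray(w,[(177.6,363)]); print("tab w", ((plane(w,[(177.6,363)],.295)[0,:2]-F-.071*x)@np.c_[x,y]).round(4))
E
```

```text
top FL FR Lb Rb [[0.5086, 0.0467], [0.4982, -0.0686], [0.6133, 0.0368], [0.6173, -0.0827]]
side FL FR BL BR [[0.5037, 0.0437], [0.495, -0.0598], [0.6499, 0.0305], [0.6341, -0.0797]]
y-dir front edge top 84.8 x-dir left -5.4 right -6.7 0.11576770454126288
side 85.2 -5.2 81.9 -8.1 [np.float64(0.104), np.float64(0.147), np.float64(0.111), np.float64(0.141)] [ 0.5706855  -0.01631069]
centre top [ 0.57398695 -0.01839606]
top pad rel 0.0038 0.127 knob rel -0.0028 -0.1266
side pad rel 0.0073 0.1253 knob rel 0.0007 -0.1283
tab [-0.1167  0.0013]
tab w [-0.1235 -0.003 ]
```

```bash
cat >> h.py <<'E'
TH=np.radians(-6.0); C0=np.array([.573,-.0175])
X=np.array([np.cos(TH),np.sin(TH)]); Y=np.array([-X[1],X[0]])
def rel(x,y): return C0+x*X+y*Y   # point relative to hopper middle at the loading end
def inrig(p): d=np.asarray(p)[:2]-C0; return np.array([d@X,d@Y])
E
python3 - <<'E'
from h import *
go(*rel(-.015,0),.187,-6)
E
```

```text
tcp [0.5518 0.1152 0.3405] toolyaw -5.9 tilt 0.18 turn z 0.1 then shift mm [-129.9   20.5  153.4] dist 0.202 q6 0.18
```

```bash

python3 -m handwheel '[{"translation":[-0.0325,0.005,0],"angular":[0,0,0],"hand":0.9},{"translation":[-0.0325,0.005,0],"angular":[0,0,0],"hand":0.9},{"translation":[-0.0325,0.005,0],"angular":[0,0,0],"hand":0.9},{"translation":[-0.0325,0.005,0],"angular":[0,0,0],"hand":0.9},{"translation":[0,0,0],"angular":[0,0,0],"hand":0.9},{"translation":[0,0,0],"angular":[0,0,0],"hand":0.9},{"translation":[0,0,0.03],"angular":[0,0,0],"hand":0.9},{"translation":[0,0,0.03],"angular":[0,0,0],"hand":0.9},{"translation":[0,0,0],"angular":[0,0,0],"hand":0.9}]' 
python3 -m handwheel '[{"translation":[0,0,0.03],"angular":[0,0,0],"hand":0.9},{"translation":[0,0,0.025],"angular":[0,0,0],"hand":0.9},{"translation":[0,0,0.02],"angular":[0,0,0],"hand":0.9},{"translation":[0,0,0.008],"angular":[0,0,0],"hand":0.9},{"translation":[0,0,0.004],"angular":[0,0,0],"hand":0.9},{"translation":[0,0,0],"angular":[0,0,0],"hand":0.9},{"translation":[0,0,0],"angular":[0,0,0],"hand":0.9}]' 

```

```text
clock: 10.95
position: [0.5545, -0.0128, 0.2752]
ee_rot: [-0.006, 0.741, 0.671, -0.004]
contact_force: [-1.4, 0.6, -5.3]
width: 0.034
gripper_force: 71.0
clock: 11.53
position: [0.5604, -0.0153, 0.1964]
ee_rot: [0.001, 0.742, 0.671, 0.001]
contact_force: [-0.2, -0.3, -2.9]
width: 0.0337
gripper_force: 71.2
```

```bash

python3 -m handwheel '[{"translation":[0,0,0.006],"angular":[0,0,0],"hand":0.9},{"translation":[0,0,0.004],"angular":[0,0,0],"hand":0.9},{"translation":[0,0,0],"angular":[0,0,0],"hand":0.9},{"translation":[0,0,0],"angular":[0,0,0],"hand":0.9}]' 
python3 -m handwheel '[{"translation":[0,0,0],"angular":[0,0,0],"hand":0.4},{"translation":[0,0,0],"angular":[0,0,0],"hand":0.4},{"translation":[0,0,0],"angular":[0,0,0],"hand":0.4},{"translation":[0,0,-0.03],"angular":[0,0,0],"hand":0.4},{"translation":[0,0,-0.04],"angular":[0,0,0],"hand":0.4},{"translation":[0,0,-0.04],"angular":[0,0,0],"hand":0.4},{"translation":[0,0,-0.03],"angular":[0,0,0],"hand":0.4},{"translation":[0,0,0],"angular":[0,0,0],"hand":0.2},{"translation":[0,0,0],"angular":[0,0,0],"hand":0.2}]' 
python3 - <<'E'
from h import *
im,c=shot("wrist","w7"); 
# offcuts check in top image
go(.5167,.2958,.32,80.8-90); go(.4242,.3399,.32,88.3-90)
it,t=shot("top","top1")
for p in [(.5167,.2958,.023),(.4242,.3399,.023)]:
    u,v=proj(t,p)[0].round().astype(int); w=it[v-20:v+20,u-24:u+24]; b=cv2.imread("pics/top0.png")[v-20:v+20,u-24:u+24]
    print((u,v),"diff",np.abs(w.astype(int)-b).mean().round(1))
E
```

```text
clock: 11.87
position: [0.559, -0.0158, 0.1848]
ee_rot: [-0.0, 0.742, 0.67, -0.0]
contact_force: [-0.7, -0.3, -3.7]
width: 0.0339
gripper_force: 71.3
clock: 12.62
position: [0.5604, -0.0159, 0.3277]
ee_rot: [0.002, 0.742, 0.67, 0.002]
contact_force: [0.1, 0.3, -0.6]
width: 0.0679
gripper_force: 0.0
tcp [ 0.5593 -0.0158  0.3255] toolyaw -5.8 tilt 0.11 turn z 3.4 then shift mm [300.8 -91.9   5.3] dist 0.315 q6 -0.05
tcp [ 0.5593 -0.0158  0.3255] toolyaw -5.8 tilt 0.11 turn z -4.1 then shift mm [ 351.5 -145.6    5.2] dist 0.381 q6 -0.05
(np.int64(213), np.int64(207)) diff 15.9
(np.int64(189), np.int64(237)) diff 22.4
```

```bash

python3 -m handwheel '[{"translation":[0.033,-0.0102,0],"angular":[0,0,0],"hand":0.2},{"translation":[0.033,-0.0102,0],"angular":[0,0,0],"hand":0.2},{"translation":[0.033,-0.0102,0],"angular":[0,0,0],"hand":0.2},{"translation":[0.033,-0.0102,0],"angular":[0,0,0],"hand":0.2},{"translation":[0.033,-0.0102,0],"angular":[0,0,0],"hand":0.2},{"translation":[0.033,-0.0102,0],"angular":[0,0,0],"hand":0.2},{"translation":[0.033,-0.0102,0],"angular":[0,0,0],"hand":0.2},{"translation":[0.033,-0.0102,0.04],"angular":[0,0,0],"hand":0.2},{"translation":[0.033,-0.0102,0.04],"angular":[0,0,0],"hand":0.2},{"translation":[0,0,0.04],"angular":[0,0,3.4],"hand":0.2}]' 
python3 -m handwheel '[{"translation":[0,0,0],"angular":[0,0,0],"hand":0.2},{"translation":[0,0,0],"angular":[0,0,0],"hand":0.2},{"translation":[0,0,0],"angular":[0,0,0],"hand":0.2}]' >/dev/null
cat >> h.py <<'E'
def bricks(im,c,z=.023):
    "brown drilled pieces seen by the wrist: rectangles on plane z"
    h=cv2.cvtColor(cv2.bilateralFilter(im,7,30,5),cv2.COLOR_BGR2HSV); m=cv2.inRange(h,(5,50,110),(16,130,255)); m[300:]=0
    m=cv2.morphologyEx(m,cv2.MORPH_OPEN,np.ones((3,3))); m=cv2.morphologyEx(m,cv2.MORPH_CLOSE,np.ones((9,9)))
    out=[]
    for q in cv2.findContours(m,0,1)[0]:
        if cv2.contourArea(q)<150: continue
        P=plane(c,q.reshape(-1,2),z)[:,:2]*1000; r=cv2.minAreaRect(P.astype(np.float32)); b=cv2.boxPoints(r); e=[b[1]-b[0],b[2]-b[1]]; l=max(e,key=np.linalg.norm)
        if 10<min(r[1]) and max(r[1])<75: out.append((np.round(r[0]),np.round(r[1]),"long dir",np.degrees(np.arctan2(l[1],l[0]))%180,q.reshape(-1,2).mean(0).round()))
    return out
E
python3 - <<'E'
from h import *
im,c=shot("wrist","w8"); print(*bricks(im,c),sep="\n")
h=cv2.cvtColor(im,cv2.COLOR_BGR2HSV)
for p in [(.5167,.2958,.023),(.4242,.3399,.023)]: 
    u,v=proj(c,p)[0].round().astype(int); print(u,v,h[v-6:v+7:6,u-4:u+5:4].reshape(-1,3).tolist(), h[v-6,u+40])
go(.5167,.2958,.0,80.8-90)
E
```

```text
clock: 13.55
position: [0.4996, 0.2796, 0.2205]
ee_rot: [-0.001, 0.76, 0.649, 0.002]
contact_force: [1.8, -1.2, 0.3]
width: 0.0685
gripper_force: 0.0

283 167 [[14, 42, 141], [14, 46, 145], [12, 48, 144], [14, 44, 140], [13, 46, 144], [14, 50, 142], [13, 45, 141], [12, 43, 89], [14, 47, 81]] [ 17  24 146]
204 144 [[17, 28, 145], [17, 24, 146], [16, 25, 150], [14, 26, 147], [16, 24, 140], [15, 24, 146], [15, 25, 144], [15, 25, 144], [17, 25, 144]] [ 14  34 150]
tcp [0.5027 0.2747 0.224 ] toolyaw -9.2 tilt 0.25 turn z -0.0 then shift mm [ 22.6   9.6 224.1] dist 0.225 q6 0.54
```

```bash
sed -i 's/(5,50,110),(16,130,255)/(5,38,70),(17,130,255)/' h.py
python3 - <<'E'
from h import *
im=cv2.imread("pics/w8.png"); c=cam("wrist"); print(*bricks(im,c),sep="\n")
im=cv2.imread("pics/w3.png"); h=cv2.cvtColor(im,cv2.COLOR_BGR2HSV); print("w3 offT centre",h[214,224:236:3].tolist())
E
```

```text
(array([521., 294.]), array([60., 19.]), 'long dir', np.float32(80.92924), array([285., 169.]))
(array([483., 324.]), array([60., 21.]), 'long dir', np.float32(87.42998), array([252., 150.]))
(array([700., 367.]), array([38., 38.]), 'long dir', np.float32(81.89424), array([425.,  84.]))
w3 offT centre [[15, 37, 150], [14, 44, 157], [13, 49, 156], [12, 47, 157]]
```

Offcut two has been knocked to (0.483,0.324), next to the other one. I'll take it first, gripped 14 mm off centre to clear its neighbour.

```bash
python3 - <<'E'
from h import *
go(.4836,.338,-.013,-2.6)
E
```

```text
tcp [0.5027 0.2747 0.224 ] toolyaw -9.2 tilt 0.25 turn z -6.6 then shift mm [ 62.  -22.9 237. ] dist 0.246 q6 0.54
```

```bash

python3 -m handwheel '[{"translation":[0,0,0],"angular":[0,0,-6.6],"hand":0.3},{"translation":[0.031,-0.0115,0],"angular":[0,0,0],"hand":0.3},{"translation":[0.031,-0.0115,0],"angular":[0,0,0],"hand":0.3},{"translation":[0,0,0.04],"angular":[0,0,0],"hand":0.3},{"translation":[0,0,0.04],"angular":[0,0,0],"hand":0.3},{"translation":[0,0,0],"angular":[0,0,0],"hand":0.3},{"translation":[0,0,0],"angular":[0,0,0],"hand":0.3},{"translation":[0,0,0],"angular":[0,0,0],"hand":0.3}]' >/dev/null
python3 - <<'E'
from h import *
im,c=shot("wrist","w9"); print(*bricks(im,c),sep="\n"); go(.4836,.338,-.013,-2.6)
E
```

```text
(array([519., 296.]), array([65., 21.]), 'long dir', np.float32(80.50238), array([309., 237.]))
(array([480., 325.]), array([61., 19.]), 'long dir', np.float32(88.30265), array([272., 212.]))
(array([696., 367.]), array([37., 39.]), 'long dir', np.float32(178.07082), array([484., 162.]))
tcp [0.4835 0.3384 0.1455] toolyaw -2.6 tilt 0.4 turn z -0.0 then shift mm [ -1.   -0.8 158.5] dist 0.158 q6 0.54
```

```bash

python3 -m handwheel '[{"translation":[0,-0.002,0.04],"angular":[0,0,0],"hand":0.3},{"translation":[0,0,0.04],"angular":[0,0,0],"hand":0.3},{"translation":[0,0,0.03],"angular":[0,0,0],"hand":0.3},{"translation":[0,0,0.02],"angular":[0,0,0],"hand":0.3},{"translation":[0,0,0.014],"angular":[0,0,0],"hand":0.3},{"translation":[0,0,0.008],"angular":[0,0,0],"hand":0.3},{"translation":[0,0,0],"angular":[0,0,0],"hand":0.3},{"translation":[0,0,0],"angular":[0,0,0],"hand":0.3}]' 
python3 -m handwheel '[{"translation":[0,0,0],"angular":[0,0,0],"hand":0.95},{"translation":[0,0,0],"angular":[0,0,0],"hand":0.95},{"translation":[0,0,0],"angular":[0,0,0],"hand":0.95},{"translation":[0,0,0],"angular":[0,0,0],"hand":0.95},{"translation":[0,0,0],"angular":[0,0,0],"hand":0.95},{"translation":[0,0,0],"angular":[0,0,0],"hand":0.95}]' 
```

```text
clock: 15.23
position: [0.4804, 0.3385, -0.0085]
ee_rot: [0.0, 0.723, 0.691, 0.002]
contact_force: [0.7, -0.1, 0.7]
width: 0.0598
gripper_force: 0.0
clock: 15.73
position: [0.4795, 0.3382, -0.0087]
ee_rot: [0.0, 0.723, 0.691, 0.001]
contact_force: [-0.6, -0.1, 4.9]
width: 0.0177
gripper_force: 68.8
```

```bash

python3 -m handwheel '[{"translation":[0,0,-0.02],"angular":[0,0,0],"hand":0.95},{"translation":[0,0,-0.04],"angular":[0,0,0],"hand":0.95},{"translation":[0,0,-0.04],"angular":[0,0,0],"hand":0.95},{"translation":[0,0,-0.04],"angular":[0,0,0],"hand":0.95},{"translation":[0,0,-0.04],"angular":[0,0,0],"hand":0.95},{"translation":[0,0,-0.04],"angular":[0,0,0],"hand":0.95},{"translation":[0,0,-0.04],"angular":[0,0,0],"hand":0.95},{"translation":[0,0,-0.04],"angular":[0,0,0],"hand":0.95},{"translation":[0,0,-0.04],"angular":[0,0,0],"hand":0.95},{"translation":[0,0,0],"angular":[0,0,3.4],"hand":0.95}]' 
python3 -m handwheel '[{"translation":[0,0,0],"angular":[0,0,0],"hand":0.95},{"translation":[0,0,0],"angular":[0,0,0],"hand":0.95}]' >/dev/null
python3 - <<'E'
from h import *
go(*rel(.034,.014),.23,-6); print(manip.get_state()["width"])
E
```

```text
clock: 16.57
position: [0.4813, 0.3394, 0.3394]
ee_rot: [0.002, 0.743, 0.669, 0.008]
contact_force: [0.9, 0.4, 0.6]
width: 0.0178
gripper_force: 68.8
tcp [0.4779 0.3375 0.3293] toolyaw -5.9 tilt 0.06 turn z 0.1 then shift mm [-329.   165.8   99.3] dist 0.382 q6 0.6
0.017718512685277462
```

```bash

python3 -m handwheel '[{"translation":[-0.0329,0.0166,0],"angular":[0,0,0],"hand":0.95},{"translation":[-0.0329,0.0166,0],"angular":[0,0,0],"hand":0.95},{"translation":[-0.0329,0.0166,0],"angular":[0,0,0],"hand":0.95},{"translation":[-0.0329,0.0166,0],"angular":[0,0,0],"hand":0.95},{"translation":[-0.0329,0.0166,0],"angular":[0,0,0],"hand":0.95},{"translation":[-0.0329,0.0166,0],"angular":[0,0,0],"hand":0.95},{"translation":[-0.0329,0.0166,0],"angular":[0,0,0],"hand":0.95},{"translation":[-0.0329,0.0166,0],"angular":[0,0,0],"hand":0.95},{"translation":[-0.0329,0.0166,0],"angular":[0,0,0],"hand":0.95},{"translation":[-0.0329,0.0166,0],"angular":[0,0,0],"hand":0.95}]' 
python3 -m handwheel '[{"translation":[0,0,0],"angular":[0,0,0],"hand":0.95},{"translation":[0,0,0],"angular":[0,0,0],"hand":0.95},{"translation":[0,0,0.01],"angular":[0,0,0],"hand":0.95},{"translation":[0,0,0.03],"angular":[0,0,0],"hand":0.95},{"translation":[0,0,0],"angular":[0,0,0],"hand":0.95},{"translation":[0,0,0],"angular":[0,0,0],"hand":0.95}]' 
python3 - <<'E'
from h import *
go(*rel(.034,.014),.197,-6); print(manip.get_state()["width"])
E
```

```text
clock: 17.57
position: [0.6084, -0.0084, 0.327]
ee_rot: [-0.002, 0.743, 0.67, -0.002]
contact_force: [0.1, -0.3, -2.6]
width: 0.0176
gripper_force: 68.8
clock: 18.07
position: [0.6071, -0.0051, 0.2873]
ee_rot: [-0.003, 0.742, 0.67, -0.002]
contact_force: [0.3, -0.4, -0.7]
width: 0.0175
gripper_force: 68.9
tcp [ 0.6071 -0.0051  0.2873] toolyaw -5.9 tilt 0.36 turn z 0.1 then shift mm [-1.9  1.9 90.3] dist 0.09 q6 -0.02
0.017521350722717214
```

```bash

python3 -m handwheel '[{"translation":[-0.001,0.001,0.03],"angular":[0,0,0],"hand":0.95},{"translation":[0,0,0.03],"angular":[0,0,0],"hand":0.95},{"translation":[0,0,0.015],"angular":[0,0,0],"hand":0.95},{"translation":[0,0,0],"angular":[0,0,0],"hand":0.95},{"translation":[0,0,0.008],"angular":[0,0,0],"hand":0.95},{"translation":[0,0,0],"angular":[0,0,0],"hand":0.95},{"translation":[0,0,0.006],"angular":[0,0,0],"hand":0.95},{"translation":[0,0,0],"angular":[0,0,0],"hand":0.95},{"translation":[0,0,0],"angular":[0,0,0],"hand":0.95}]' 
python3 -m handwheel '[{"translation":[0,0,0],"angular":[0,0,0],"hand":0.69},{"translation":[0,0,0],"angular":[0,0,0],"hand":0.69},{"translation":[0,0,0],"angular":[0,0,0],"hand":0.69}]'
python3 -m handwheel '[{"translation":[0,0,-0.02],"angular":[0,0,0],"hand":0.69},{"translation":[0,0,-0.04],"angular":[0,0,0],"hand":0.69},{"translation":[0,0,-0.04],"angular":[0,0,0],"hand":0.69},{"translation":[0,0,-0.03],"angular":[0,0,0],"hand":0.69},{"translation":[0,0,0],"angular":[0,0,0],"hand":0.3},{"translation":[0,0,0],"angular":[0,0,0],"hand":0.3}]'
python3 - <<'E'
from h import *
go(.519,.2955,.14,80.7-90)
E
```

```text
clock: 18.82
position: [0.6105, -0.0079, 0.2014]
ee_rot: [0.0, 0.743, 0.669, 0.0]
contact_force: [-0.3, -0.5, -1.2]
width: 0.0174
gripper_force: 68.9
clock: 19.07
position: [0.6106, -0.008, 0.2015]
ee_rot: [0.001, 0.743, 0.669, 0.001]
contact_force: [0.0, -0.5, 0.3]
width: 0.0267
gripper_force: 0.0
clock: 19.57
position: [0.6113, -0.0081, 0.3335]
ee_rot: [0.002, 0.743, 0.669, 0.002]
contact_force: [0.6, -0.5, 0.2]
width: 0.0498
gripper_force: 0.0
tcp [ 0.6113 -0.0081  0.3335] toolyaw -6.0 tilt 0.34 turn z 3.3 then shift mm [ 284.6 -141.3  192.8] dist 0.372 q6 -0.02
```

Now the second offcut.

```bash

python3 -m handwheel '[{"translation":[0,0,0],"angular":[0,0,3.3],"hand":0.3},{"translation":[0.0318,-0.0157,0],"angular":[0,0,0],"hand":0.3},{"translation":[0.0318,-0.0157,0],"angular":[0,0,0],"hand":0.3},{"translation":[0.0318,-0.0157,0],"angular":[0,0,0],"hand":0.3},{"translation":[0.0318,-0.0157,0],"angular":[0,0,0],"hand":0.3},{"translation":[0.0318,-0.0157,0],"angular":[0,0,0],"hand":0.3},{"translation":[0.0318,-0.0157,0],"angular":[0,0,0],"hand":0.3},{"translation":[0.0318,-0.0157,0],"angular":[0,0,0],"hand":0.3},{"translation":[0.0318,-0.0157,0],"angular":[0,0,0],"hand":0.3},{"translation":[0.0318,-0.0157,0],"angular":[0,0,0],"hand":0.3}]' >/dev/null
python3 -m handwheel '[{"translation":[0,0,0.04],"angular":[0,0,0],"hand":0.3},{"translation":[0,0,0.04],"angular":[0,0,0],"hand":0.3},{"translation":[0,0,0.04],"angular":[0,0,0],"hand":0.3},{"translation":[0,0,0.04],"angular":[0,0,0],"hand":0.3},{"translation":[0,0,0.03],"angular":[0,0,0],"hand":0.3},{"translation":[0,0,0],"angular":[0,0,0],"hand":0.3},{"translation":[0,0,0],"angular":[0,0,0],"hand":0.3}]' >/dev/null
python3 - <<'E'
from h import *
im,c=shot("wrist","w10"); print(*bricks(im,c),sep="\n"); go(.519,.2955,-.009,80.7-90)
E
```

```text
(array([519., 295.]), array([62., 20.]), 'long dir', np.float32(80.738), array([280., 201.]))
(array([697., 366.]), array([38., 39.]), 'long dir', np.float32(148.92012), array([458.,  97.]))
tcp [0.5171 0.2974 0.1408] toolyaw -9.3 tilt 0.03 turn z 0.0 then shift mm [ -1.5   2.3 149.8] dist 0.15 q6 0.57
```

```bash

python3 -m handwheel '[{"translation":[-0.0015,0.002,0.04],"angular":[0,0,0],"hand":0.3},{"translation":[0,0,0.04],"angular":[0,0,0],"hand":0.3},{"translation":[0,0,0.03],"angular":[0,0,0],"hand":0.3},{"translation":[0,0,0.02],"angular":[0,0,0],"hand":0.3},{"translation":[0,0,0.01],"angular":[0,0,0],"hand":0.3},{"translation":[0,0,0.007],"angular":[0,0,0],"hand":0.3},{"translation":[0,0,0],"angular":[0,0,0],"hand":0.3},{"translation":[0,0,0],"angular":[0,0,0],"hand":0.3}]' 
python3 -m handwheel '[{"translation":[0,0,0],"angular":[0,0,0],"hand":0.95},{"translation":[0,0,0],"angular":[0,0,0],"hand":0.95},{"translation":[0,0,0],"angular":[0,0,0],"hand":0.95},{"translation":[0,0,0],"angular":[0,0,0],"hand":0.95},{"translation":[0,0,0],"angular":[0,0,0],"hand":0.95},{"translation":[0,0,0],"angular":[0,0,0],"hand":0.95}]'
python3 -m handwheel '[{"translation":[0,0,-0.02],"angular":[0,0,0],"hand":0.95},{"translation":[0,0,-0.04],"angular":[0,0,0],"hand":0.95},{"translation":[0,0,-0.04],"angular":[0,0,0],"hand":0.95},{"translation":[0,0,-0.04],"angular":[0,0,0],"hand":0.95},{"translation":[0,0,-0.04],"angular":[0,0,0],"hand":0.95},{"translation":[0,0,-0.04],"angular":[0,0,0],"hand":0.95},{"translation":[0,0,-0.04],"angular":[0,0,0],"hand":0.95},{"translation":[0,0,-0.04],"angular":[0,0,0],"hand":0.95},{"translation":[0,0,-0.04],"angular":[0,0,-3.3],"hand":0.95},{"translation":[0,0,0],"angular":[0,0,0],"hand":0.95}]'
python3 -m handwheel '[{"translation":[0,0,0],"angular":[0,0,0],"hand":0.95},{"translation":[0,0,0],"angular":[0,0,0],"hand":0.95}]' >/dev/null
python3 - <<'E'
from h import *
go(*rel(.013,0),.23,-6); print(manip.get_state()["width"])
E
```

```text
clock: 21.7
position: [0.5204, 0.2963, -0.0045]
ee_rot: [0.001, 0.762, 0.647, 0.002]
contact_force: [-0.3, 0.8, 0.9]
width: 0.0596
gripper_force: 0.0
clock: 22.2
position: [0.5193, 0.2959, -0.0048]
ee_rot: [0.0, 0.762, 0.648, 0.001]
contact_force: [-0.9, -0.6, 6.0]
width: 0.0168
gripper_force: 68.3
clock: 23.03
position: [0.5216, 0.2968, 0.3433]
ee_rot: [0.003, 0.742, 0.67, 0.008]
contact_force: [1.0, -0.1, -0.4]
width: 0.0169
gripper_force: 68.9
tcp [0.5179 0.2953 0.3327] toolyaw -6.0 tilt 0.1 turn z -0.0 then shift mm [-305.2  100.6  102.8] dist 0.337 q6 0.51
0.016905964459591038
```

```bash

python3 -m handwheel '[{"translation":[-0.0305,0.0102,0],"angular":[0,0,0],"hand":0.95},{"translation":[-0.0305,0.0102,0],"angular":[0,0,0],"hand":0.95},{"translation":[-0.0305,0.0102,0],"angular":[0,0,0],"hand":0.95},{"translation":[-0.0305,0.0102,0],"angular":[0,0,0],"hand":0.95},{"translation":[-0.0305,0.0102,0],"angular":[0,0,0],"hand":0.95},{"translation":[-0.0305,0.0102,0],"angular":[0,0,0],"hand":0.95},{"translation":[-0.0305,0.0102,0],"angular":[0,0,0],"hand":0.95},{"translation":[-0.0305,0.0102,0],"angular":[0,0,0],"hand":0.95},{"translation":[-0.0305,0.0102,0],"angular":[0,0,0],"hand":0.95},{"translation":[-0.0305,0.0102,0],"angular":[0,0,0],"hand":0.95}]' >/dev/null
python3 -m handwheel '[{"translation":[0,0,0],"angular":[0,0,0],"hand":0.95},{"translation":[0,0,0],"angular":[0,0,0],"hand":0.95},{"translation":[0,0,0.02],"angular":[0,0,0],"hand":0.95},{"translation":[0,0,0.03],"angular":[0,0,0],"hand":0.95},{"translation":[0,0,0],"angular":[0,0,0],"hand":0.95},{"translation":[0,0,0],"angular":[0,0,0],"hand":0.95},{"translation":[0,0,0],"angular":[0,0,0],"hand":0.95}]' 
python3 - <<'E'
from h import *
go(*rel(.0145,0),.216,-6); print(manip.get_state()["width"])
E
```

```text
clock: 24.62
position: [0.5884, -0.0175, 0.2842]
ee_rot: [-0.0, 0.743, 0.67, 0.0]
contact_force: [0.3, -0.7, -0.6]
width: 0.017
gripper_force: 69.0
tcp [ 0.5884 -0.0175  0.2842] toolyaw -5.9 tilt 0.02 turn z 0.1 then shift mm [-1.6 -0.9 68.2] dist 0.068 q6 -0.04
0.016993163026888043
```

```bash

python3 -m handwheel '[{"translation":[0,-0.001,0.03],"angular":[0,0,0],"hand":0.95},{"translation":[0,0,0.02],"angular":[0,0,0],"hand":0.95},{"translation":[0,0,0.01],"angular":[0,0,0],"hand":0.95},{"translation":[0,0,0.008],"angular":[0,0,0],"hand":0.95},{"translation":[0,0,0],"angular":[0,0,0],"hand":0.95},{"translation":[0,0,0],"angular":[0,0,0],"hand":0.95}]' 
python3 -m handwheel '[{"translation":[0,0,0],"angular":[0,0,0],"hand":0.65},{"translation":[0,0,0],"angular":[0,0,0],"hand":0.65},{"translation":[0,0,0],"angular":[0,0,0],"hand":0.65},{"translation":[0,0,0],"angular":[0,0,0],"hand":0.65},{"translation":[0,0,-0.04],"angular":[0,0,0],"hand":0.65},{"translation":[0,0,-0.04],"angular":[0,0,0],"hand":0.65},{"translation":[0,0,-0.04],"angular":[0,0,0],"hand":0.65},{"translation":[0,0,0],"angular":[0,0,0],"hand":0.65}]'
python3 - <<'E'
from h import *
go(*rel(0,.12),.33,-6)
E
```

```text
clock: 25.12
position: [0.5881, -0.0183, 0.2168]
ee_rot: [0.001, 0.743, 0.669, 0.001]
contact_force: [0.3, -0.3, -0.7]
width: 0.017
gripper_force: 69.0
clock: 25.78
position: [0.5908, -0.0188, 0.3452]
ee_rot: [0.007, 0.743, 0.669, 0.005]
contact_force: [1.0, 1.3, 0.9]
width: 0.03
gripper_force: 0.0
tcp [ 0.5908 -0.0188  0.3452] toolyaw -6.0 tilt 0.97 turn z 0.0 then shift mm [119.5 -18.1  14.8] dist 0.122 q6 -0.04
```

```bash

python3 -m handwheel '[{"translation":[0.03,-0.005,-0.01],"angular":[0,0,0],"hand":0.0},{"translation":[0.03,-0.005,-0.01],"angular":[0,0,0],"hand":0.0},{"translation":[0.03,-0.005,-0.01],"angular":[0,0,0],"hand":0.0},{"translation":[0.03,-0.005,-0.01],"angular":[0,0,0],"hand":0.0},{"translation":[0,0,0],"angular":[0,0,0],"hand":0.0},{"translation":[0,0,0],"angular":[0,0,0],"hand":0.0},{"translation":[0,0,0],"angular":[0,0,0],"hand":0}]' 
python3 - <<'E'
from h import *
im,c=shot("wrist","w11"); print(*blobs(red(im)),sep="\n"); it,t=shot("top","top2"); print(*blobs(red(it)),sep="\n")
sd,_=shot("side","side2")
print(proj(c,[[*rel(x,y),.256] for x in(-.071,.071) for y in (-.06,.06)]).round())
cv2.imwrite("pics/c3.png",np.vstack([np.hstack([cv2.resize(im[120:420,60:460],(480,360)),cv2.resize(sd[130:230,180:290],(320,360)) ]),cv2.resize(it[145:235,260:460],(800,240))[:, :]]))
E
```

```text
clock: 26.37
position: [0.5799, 0.1027, 0.3756]
ee_rot: [0.0, 0.743, 0.669, -0.0]
contact_force: [0.2, -0.8, -1.0]
width: 0.0853
gripper_force: 0.0
(np.int32(530), np.int32(273), np.int32(180), np.int32(24), np.int32(23), array([284.5, 190.7]))
(np.int32(297), np.int32(76), np.int32(118), np.int32(49), np.int32(11), array([100. , 123.2]))
(np.int32(38), np.int32(134), np.int32(124), np.int32(9), np.int32(8), array([138.8, 126.8]))
(np.int32(213), np.int32(79), np.int32(143), np.int32(48), np.int32(9), array([102.7, 147.3]))
(np.int32(39), np.int32(386), np.int32(195), np.int32(8), np.int32(6), array([389.4, 197.7]))
(np.int32(131), np.int32(318), np.int32(214), np.int32(15), np.int32(12), array([325. , 219.2]))
[[220. 347.]
 [213. 255.]
 [339. 347.]
 [346. 255.]]
```

View pics/c3.png

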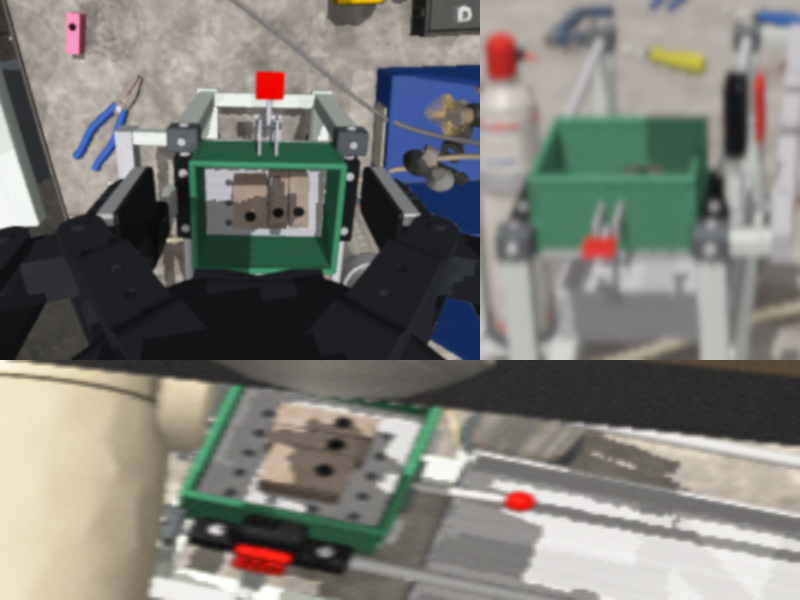

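All three pieces lie side by side on the hopper floor (wrist crop at (270,200)). The hopper sits about 4 mm further in x than I had it. Now the grip location.

```bash
python3 - <<'E'
from h import *
t=cam("top")
s={"position":np.array([.5518,.1148,.3404]),"ee_rot":np.array([-.001,.743,.669,-.001])/np.linalg.norm([.001,.743,.669,.001])}
w=cam("wrist",s)
im=cv2.imread("pics/w6.png"); m=red(im); 
for r in range(348,378,4): print(r,np.where(m[r,150:200])[0]+150)
P=plane(w,[(173,352),(173,372),(183,352),(183,372)],.305); print([inrig(p).round(4) for p in P])
print("far edge top",inrig(plane(t,[(329.3,203.1)],.305)[0]).round(4))
it=cv2.imread("pics/top0.png"); m=red(it)
for r in range(212,228): print(r,np.where(m[r,310:340])[0]+310, it[r,326])
E
```

```text
348 [181]
352 [179 180 181 182]
356 [175 176 177 178 179 180 181]
360 [173 174 175 176 177 178 179 180 181]
364 [174 175 176 177 178 179 180 181]
368 [174 175 176 177 178 179 180 181]
372 [174 175 176 177 178 179 180]
376 [175 176]
[array([-0.1211,  0.0173]), array([-0.1235, -0.0043]), array([-0.1125,  0.0175]), array([-0.1146, -0.0041])]
far edge top [-0.0884  0.0021]
212 [] [30 30 32]
213 [] [28 24 19]
214 [319 320 321 322 323] [21 16 32]
215 [318 319 320 321 322 323 324 325 326 327] [ 10  17 124]
216 [318 319 320 321 322 323 324 325 326 327 328 329 330] [ 18  32 245]
217 [319 320 321 322 323 324 325 326 327 328 329 330 331 332] [ 33  47 255]
218 [319 320 321 322 323 324 325 326 327 328 329 330 331 332] [ 36  47 255]
219 [319 320 321 322 323 324 325 326 327 328 329 330 331 332] [ 12  19 223]
220 [319 320 321 322 323 324 325 326 327 328 329 330 331 332] [ 19  27 162]
221 [318 319 320 321 322 323 324 325 326 327 328 329 330 331 332] [ 19  28 197]
222 [319 320 321 322 323 324 325 326 327 328 329 330 331] [ 18  23 182]
223 [321 322 323 324 325 326 327 328 329 330] [ 16  25 161]
224 [324 325 326 327 328 329 330] [ 41  44 161]
225 [328 329] [ 89  95 144]
226 [] [141 149 156]
227 [] [141 151 156]
```

```bash
python3 - <<'E'
from h import *
go(*rel(-.102,0),.242,-6)
E
```

```text
tcp [0.5799 0.1019 0.3752] toolyaw -6.1 tilt 0.06 turn z -0.1 then shift mm [-119.4  -96.3  133.3] dist 0.203 q6 0.16
```

```bash

python3 -m handwheel '[{"translation":[-0.03,-0.024,0],"angular":[0,0,0],"hand":0.3},{"translation":[-0.03,-0.024,0],"angular":[0,0,0],"hand":0.3},{"translation":[-0.03,-0.024,0],"angular":[0,0,0],"hand":0.3},{"translation":[-0.03,-0.024,0],"angular":[0,0,0],"hand":0.3},{"translation":[0,0,0],"angular":[0,0,0],"hand":0.3},{"translation":[0,0,0.03],"angular":[0,0,0],"hand":0.3},{"translation":[0,0,0.03],"angular":[0,0,0],"hand":0.3},{"translation":[0,0,0],"angular":[0,0,0],"hand":0.3},{"translation":[0,0,0],"angular":[0,0,0],"hand":0.3},{"translation":[0,0,0],"angular":[0,0,0],"hand":0.3}]' 
python3 - <<'E'
from h import *
go(*rel(-.102,0),.242,-6)
im,c=shot("wrist","w12"); m=red(im); print(*blobs(m),sep="\n")
print(proj(c,[[*rel(x,y),.305] for x in(-.1225,-.088) for y in (-.015,.015)]).round())
E
```

```text
clock: 27.35
position: [0.473, -0.0066, 0.3171]
ee_rot: [0.001, 0.743, 0.669, 0.001]
contact_force: [0.0, -0.6, 0.5]
width: 0.0596
gripper_force: 0.0
tcp [ 0.473  -0.0066  0.3171] toolyaw -6.0 tilt 0.12 turn z -0.0 then shift mm [-0.4 -1.5 75.1] dist 0.075 q6 -0.06
(np.int32(1142), np.int32(392), np.int32(39), np.int32(36), np.int32(37), array([408.9,  56.9]))
(np.int32(667), np.int32(240), np.int32(202), np.int32(15), np.int32(55), array([246.4, 229.1]))
(np.int32(18), np.int32(489), np.int32(307), np.int32(7), np.int32(4), array([492.3, 308.6]))
(np.int32(21), np.int32(500), np.int32(306), np.int32(12), np.int32(2), array([505.7, 306.5]))
(np.int32(1042), np.int32(511), np.int32(343), np.int32(49), np.int32(44), array([538.1, 362.2]))
[[241. 261.]
 [240. 218.]
 [293. 261.]
 [293. 218.]]
```

```bash

python3 -m handwheel '[{"translation":[0,-0.001,0.03],"angular":[0,0,0],"hand":0.3},{"translation":[0,0,0.02],"angular":[0,0,0],"hand":0.3},{"translation":[0,0,0.01],"angular":[0,0,0],"hand":0.3},{"translation":[0,0,0.01],"angular":[0,0,0],"hand":0.3},{"translation":[0,0,0.005],"angular":[0,0,0],"hand":0.3},{"translation":[0,0,0],"angular":[0,0,0],"hand":0.3},{"translation":[0,0,0],"angular":[0,0,0],"hand":0.3}]' 
python3 -m handwheel '[{"translation":[0,0,0],"angular":[0,0,0],"hand":0.5},{"translation":[0,0,0],"angular":[0,0,0],"hand":0.6},{"translation":[0,0,0],"angular":[0,0,0],"hand":0.9},{"translation":[0,0,0],"angular":[0,0,0],"hand":0.9},{"translation":[0,0,0],"angular":[0,0,0],"hand":0.9},{"translation":[0,0,0],"angular":[0,0,0],"hand":0.9},{"translation":[0,0,0],"angular":[0,0,0],"hand":0.9}]' 35
```

```text
clock: 27.98
position: [0.4717, -0.0062, 0.2416]
ee_rot: [0.001, 0.743, 0.669, 0.001]
contact_force: [0.8, -0.8, -0.2]
width: 0.0599
gripper_force: 0.0
clock: 28.57
position: [0.4697, -0.006, 0.2417]
ee_rot: [-0.001, 0.744, 0.669, -0.001]
contact_force: [-3.7, 1.4, 5.6]
width: 0.0275
gripper_force: 37.3
```

Tab squeezed in (27.5 mm). Sliding the hopper 130 mm.

```bash

python3 -m handwheel '[{"translation":[-0.005,-0.001,0],"angular":[0,0,0],"hand":0.9},{"translation":[-0.012,0,0],"angular":[0,0,0],"hand":0.9},{"translation":[-0.015,0,0],"angular":[0,0,0],"hand":0.9},{"translation":[-0.015,0,0],"angular":[0,0,0],"hand":0.9},{"translation":[-0.015,0,0],"angular":[0,0,0],"hand":0.9}]'
python3 - <<'E'
from h import *
im,c=shot("wrist","w13"); print(*blobs(red(im)),sep="\n"); p=manip.get_state()["position"]; print(inrig(p))
E

```

```text
clock: 28.98
position: [0.4619, -0.0671, 0.2417]
ee_rot: [-0.001, 0.743, 0.669, -0.0]
contact_force: [-4.3, 3.3, 7.4]
width: 0.0273
gripper_force: 37.6
(np.int32(2441), np.int32(450), np.int32(0), np.int32(54), np.int32(54), array([476.2,  25.8]))
(np.int32(1725), np.int32(241), np.int32(236), np.int32(23), np.int32(97), array([251.8, 285.1]))
(np.int32(167), np.int32(550), np.int32(323), np.int32(10), np.int32(29), array([554.1, 336.1]))
[-0.10537353 -0.0653548 ]
```

```bash

python3 -m handwheel '[{"translation":[-0.015,0,0],"angular":[0,0,0],"hand":0.9},{"translation":[-0.015,0,0],"angular":[0,0,0],"hand":0.9},{"translation":[-0.015,0,0],"angular":[0,0,0],"hand":0.9},{"translation":[-0.013,0,0],"angular":[0,0,0],"hand":0.9},{"translation":[-0.007,0,0],"angular":[0,0,0],"hand":0.9},{"translation":[0,0,0],"angular":[0,0,0],"hand":0.9},{"translation":[0,0,0],"angular":[0,0,0],"hand":0.9},{"translation":[0,0,0],"angular":[0,0,0],"hand":0.9}]'
python3 - <<'E'
from h import *
p=manip.get_state()["position"]; print(inrig(p))
E

```

```text
clock: 29.7
position: [0.4534, -0.1334, 0.2417]
ee_rot: [-0.001, 0.744, 0.669, -0.003]
contact_force: [-8.6, -0.8, 7.9]
width: 0.0274
gripper_force: 34.6
[-0.10686825 -0.12779681]
```

```bash

python3 -m handwheel '[{"translation":[-0.0015,-0.002,0],"angular":[0,0,0],"hand":0.9},{"translation":[0,0,0],"angular":[0,0,0],"hand":0.9},{"translation":[0,0,0],"angular":[0,0,0],"hand":0.9}]'
python3 - <<'E'
from h import *
p=manip.get_state()["position"]; print(inrig(p))
E
python3 -m handwheel '[{"translation":[0,0,0],"angular":[0,0,0],"hand":0.4},{"translation":[0,0,0],"angular":[0,0,0],"hand":0.4},{"translation":[0,0,0],"angular":[0,0,0],"hand":0.4},{"translation":[0,0,-0.02],"angular":[0,0,0],"hand":0.4},{"translation":[0,0,-0.03],"angular":[0,0,0],"hand":0.3},{"translation":[0,0,-0.026],"angular":[0,0,0],"hand":0.3},{"translation":[0,0,0],"angular":[0,0,0],"hand":0.3},{"translation":[0,0,0],"angular":[0,0,0],"hand":0.3},{"translation":[0,0,0],"angular":[0,0,0],"hand":0.3}]'
python3 - <<'E'
from h import *
p=manip.get_state()["position"]; print(inrig(p))
im,c=shot("wrist","w14"); print(*blobs(red(im)),sep="\n")
it,t=shot("top","top3"); print("top",*blobs(red(it)),sep="\n")
b=[x for x in blobs(red(it),60) if x[1]>250 and x[2]>130]; print("grip/pad moved? pad plane",[ (inrig(plane(t,[x[5]],.236)[0])).round(4) for x in b])
m=red(im); 
for x in blobs(m):
    if 220<x[1]<270:
        for (u,v) in [(x[1]-.5,x[2]+x[4]-1),(x[1]+x[3],x[2]+x[4]-1)]: print("tab edge",inrig(plane(c,[(u,v)],.305)[0]).round(4))
E

```

```text
clock: 29.95
position: [0.4534, -0.1339, 0.2417]
ee_rot: [-0.0, 0.744, 0.669, -0.001]
contact_force: [-5.0, 1.6, 7.0]
width: 0.0272
gripper_force: 37.6
[-0.10675269 -0.12825785]
clock: 30.7
position: [0.4547, -0.1336, 0.3162]
ee_rot: [-0.0, 0.743, 0.669, 0.0]
contact_force: [0.3, 0.9, -0.2]
width: 0.0602
gripper_force: 0.0
[-0.10554268 -0.1278302 ]
(np.int32(1144), np.int32(395), np.int32(40), np.int32(36), np.int32(36), array([412.1,  57.8]))
(np.int32(673), np.int32(243), np.int32(203), np.int32(14), np.int32(56), array([249.4, 230.7]))
(np.int32(105), np.int32(499), np.int32(204), np.int32(10), np.int32(30), array([502.4, 218.1]))
(np.int32(230), np.int32(538), np.int32(216), np.int32(22), np.int32(29), array([552.2, 230.9]))
top
(np.int32(292), np.int32(76), np.int32(118), np.int32(49), np.int32(11), array([100.4, 123.3]))
(np.int32(47), np.int32(131), np.int32(124), np.int32(12), np.int32(8), array([137.5, 127.1]))
(np.int32(210), np.int32(79), np.int32(143), np.int32(48), np.int32(9), array([102.8, 147.3]))
(np.int32(109), np.int32(333), np.int32(173), np.int32(12), np.int32(13), array([338.8, 178.8]))
(np.int32(17), np.int32(442), np.int32(211), np.int32(5), np.int32(5), array([443.5, 212.7]))
(np.int32(70), np.int32(376), np.int32(232), np.int32(9), np.int32(11), array([380.5, 236.8]))
grip/pad moved? pad plane [array([ 0.0003, -0.0031]), array([-0.1075, -0.1257])]
tab edge [-0.1263 -0.1407]
tab edge [-0.1167 -0.1407]
```

The hopper is beside the can with the tab out (14 px wide, as when latched at the start). The carriage moved about 0.129, and the rail direction is nearer to −7.4°. Going to the nozzle.

```bash

python3 -m handwheel '[{"translation":[0,0,-0.03],"angular":[0,0,0],"hand":0.3},{"translation":[0,0,-0.03],"angular":[0,0,0],"hand":0.5},{"translation":[0.011,0.035,0],"angular":[0,0,0],"hand":1},{"translation":[0.011,0.035,0],"angular":[0,0,0],"hand":1},{"translation":[0.011,0.035,0],"angular":[0,0,0],"hand":1},{"translation":[0.011,0.035,0],"angular":[0,0,0],"hand":1},{"translation":[0.011,0.035,0],"angular":[0,0,0],"hand":1},{"translation":[0.011,0.035,0],"angular":[0,0,0],"hand":1},{"translation":[0,0,0],"angular":[0,0,0],"hand":1},{"translation":[0,0,0],"angular":[0,0,0],"hand":1}]'
python3 -m handwheel '[{"translation":[0,0,0],"angular":[0,0,0],"hand":1},{"translation":[0,0,0],"angular":[0,0,0],"hand":1}]' | tail -2
python3 - <<'E'
from h import *
im,c=shot("wrist","w15")
for b in blobs(red(im),60): print(b, plane(c,[b[5]],.296)[0].round(4))
m=red(im); 
it,t=shot("top","top4"); go(.689,-.16,.34)
E

```

```text
clock: 31.63
position: [0.6716, -0.0894, 0.3724]
ee_rot: [-0.003, 0.743, 0.67, -0.002]
contact_force: [-0.3, -0.2, 0.5]
width: -0.0001
gripper_force: 0.0
width: -0.0002
gripper_force: 0.0
(np.int32(590), np.int32(165), np.int32(128), np.int32(26), np.int32(26), array([177.8, 140.4])) [ 0.5959 -0.0213  0.296 ]
(np.int32(554), np.int32(30), np.int32(249), np.int32(36), np.int32(44), array([ 42. , 271.6])) [ 0.439  -0.1273  0.296 ]
(np.int32(485), np.int32(300), np.int32(257), np.int32(22), np.int32(36), array([311.4, 272.9])) [ 0.6975 -0.1542  0.296 ]
tcp [ 0.669  -0.0902  0.378 ] toolyaw -6.0 tilt 0.07 turn z 0 then shift mm [-67.3  27.2  38. ] dist 0.082 q6 -0.13
```

```bash

python3 -m handwheel '[{"translation":[-0.032,0.0145,0],"angular":[0,0,0],"hand":1},{"translation":[-0.032,0.0145,0],"angular":[0,0,0],"hand":1},{"translation":[0,0,0.02],"angular":[0,0,0],"hand":1},{"translation":[0,0,0.02],"angular":[0,0,0],"hand":1},{"translation":[0,0,0],"angular":[0,0,0],"hand":1},{"translation":[0,0,0],"angular":[0,0,0],"hand":1},{"translation":[0,0,0],"angular":[0,0,0],"hand":1}]'
python3 - <<'E'
from h import *
im,c=shot("wrist","w16"); m=red(im)
for b in blobs(m,60): print(b, plane(c,[b[5]],.296)[0].round(4))
print(proj(c,[[.691,-.157,.296],[.691+.0155,-.157,.296],[.691-.0155,-.157,.296],manip.get_state()["position"]]).round())
cv2.imwrite("pics/c4.png",im[150:380,140:420])
E

```

```text
clock: 32.48
position: [0.6922, -0.1565, 0.3388]
ee_rot: [0.001, 0.743, 0.669, 0.001]
contact_force: [-0.3, -0.4, -0.1]
width: -0.0002
gripper_force: 0.0
(np.int32(918), np.int32(107), np.int32(51), np.int32(31), np.int32(32), array([122.2,  66.6])) [ 0.6038 -0.0362  0.296 ]
(np.int32(1252), np.int32(257), np.int32(207), np.int32(38), np.int32(42), array([275.7, 228. ])) [ 0.6933 -0.1594  0.296 ]
(np.int32(78), np.int32(232), np.int32(223), np.int32(16), np.int32(7), array([238.8, 226.3])) [ 0.6657 -0.1551  0.296 ]
(np.int32(113), np.int32(151), np.int32(300), np.int32(16), np.int32(12), array([157.9, 304.8])) [ 0.5889 -0.2164  0.296 ]
[[272. 225.]
 [293. 223.]
 [252. 227.]
 [274. 247.]]
```

View pics/c4.png

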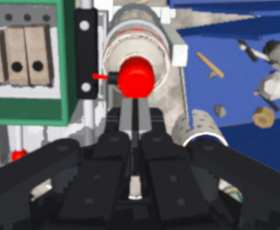

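The view shows the red cap at (276,228) directly under the shut fingers, with the three pieces in the hopper beside it. Lowering onto the cap, watching the force.

```bash

python3 -m handwheel '[{"translation":[-0.0035,0.001,0.03],"angular":[0,0,0],"hand":1},{"translation":[0,0,0.015],"angular":[0,0,0],"hand":1},{"translation":[0,0,0],"angular":[0,0,0],"hand":1},{"translation":[0,0,0],"angular":[0,0,0],"hand":1},{"translation":[0,0,0],"angular":[0,0,0],"hand":1}]' | sed -n '2p;4p'
for i in 1; do :; done
python3 -m handwheel '[{"translation":[0,0,0.004],"angular":[0,0,0],"hand":1},{"translation":[0,0,0],"angular":[0,0,0],"hand":1},{"translation":[0,0,0],"angular":[0,0,0],"hand":1}]' | sed -n '2p;4p'
python3 -m handwheel '[{"translation":[0,0,0.004],"angular":[0,0,0],"hand":1},{"translation":[0,0,0],"angular":[0,0,0],"hand":1},{"translation":[0,0,0],"angular":[0,0,0],"hand":1}]' | sed -n '2p;4p'
python3 -m handwheel '[{"translation":[0,0,0.003],"angular":[0,0,0],"hand":1},{"translation":[0,0,0],"angular":[0,0,0],"hand":1},{"translation":[0,0,0],"angular":[0,0,0],"hand":1}]' | sed -n '2p;4p'
```

```text
position: [0.6939, -0.1601, 0.2941]
contact_force: [0.1, -0.3, 0.0]
position: [0.6933, -0.1601, 0.2885]
contact_force: [0.9, -0.1, 0.0]
position: [0.6929, -0.1601, 0.2834]
contact_force: [-0.4, 0.4, -0.3]
position: [0.693, -0.1601, 0.2804]
contact_force: [-0.4, -0.3, -0.2]
```

```bash

python3 -m handwheel '[{"translation":[0,0,0.003],"angular":[0,0,0],"hand":1},{"translation":[0,0,0],"angular":[0,0,0],"hand":1},{"translation":[0,0,0],"angular":[0,0,0],"hand":1}]' | sed -n '2p;4p'
python3 -m handwheel '[{"translation":[0,0,0.003],"angular":[0,0,0],"hand":1},{"translation":[0,0,0],"angular":[0,0,0],"hand":1},{"translation":[0,0,0],"angular":[0,0,0],"hand":1}]' | sed -n '2p;4p'
python3 -m handwheel '[{"translation":[0,0,0.002],"angular":[0,0,0],"hand":1},{"translation":[0,0,0],"angular":[0,0,0],"hand":1},{"translation":[0,0,0],"angular":[0,0,0],"hand":1}]' | sed -n '2p;4p'
```

```text
position: [0.6929, -0.1601, 0.2774]
contact_force: [0.0, 0.8, 0.5]
position: [0.693, -0.1601, 0.2745]
contact_force: [0.5, -0.7, 0.4]
position: [0.6933, -0.1602, 0.2731]
contact_force: [-0.0, 0.4, 0.9]
```

```bash

python3 -m handwheel '[{"translation":[0,0,0.002],"angular":[0,0,0],"hand":1},{"translation":[0,0,0],"angular":[0,0,0],"hand":1},{"translation":[0,0,0],"angular":[0,0,0],"hand":1}]' | sed -n '2p;4p'
python3 -m handwheel '[{"translation":[0,0,0.002],"angular":[0,0,0],"hand":1},{"translation":[0,0,0],"angular":[0,0,0],"hand":1},{"translation":[0,0,0],"angular":[0,0,0],"hand":1}]' | sed -n '2p;4p'
python3 -m handwheel '[{"translation":[0,0,0.002],"angular":[0,0,0],"hand":1},{"translation":[0,0,0],"angular":[0,0,0],"hand":1},{"translation":[0,0,0],"angular":[0,0,0],"hand":1}]' | sed -n '2p;4p'
```

```text
position: [0.6933, -0.1602, 0.2712]
contact_force: [0.3, 0.6, 3.4]
position: [0.6933, -0.1602, 0.2691]
contact_force: [-0.2, -0.1, 3.9]
position: [0.6933, -0.1602, 0.2674]
contact_force: [-0.6, 0.5, 5.7]
```

```bash

python3 -m handwheel '[{"translation":[0,0,0.002],"angular":[0,0,0],"hand":1},{"translation":[0,0,0],"angular":[0,0,0],"hand":1},{"translation":[0,0,0],"angular":[0,0,0],"hand":1}]' | sed -n '2p;4p'
python3 -m handwheel '[{"translation":[0,0,0.001],"angular":[0,0,0],"hand":1},{"translation":[0,0,0],"angular":[0,0,0],"hand":1},{"translation":[0,0,0],"angular":[0,0,0],"hand":1},{"translation":[0,0,0],"angular":[0,0,0],"hand":1}]' | sed -n '2p;4p'
```

```text
position: [0.6934, -0.1602, 0.267]
contact_force: [-1.2, 0.2, 9.7]
position: [0.6934, -0.1602, 0.267]
contact_force: [-1.7, -0.1, 12.6]
```

Cap bottomed (12.6 N). Letting it up and returning to the grip.

```bash

python3 -m handwheel '[{"translation":[0,0,-0.01],"angular":[0,0,0],"hand":1},{"translation":[0,0,-0.03],"angular":[0,0,0],"hand":1},{"translation":[0,0,-0.04],"angular":[0,0,0],"hand":1},{"translation":[0,0,-0.03],"angular":[0,0,1.4],"hand":1},{"translation":[0,0,0],"angular":[0,0,0],"hand":1},{"translation":[0,0,0],"angular":[0,0,0],"hand":1},{"translation":[0,0,0],"angular":[0,0,0],"hand":1}]'
python3 - <<'E'
from h import *
go(.4534,-.1342,.36,-7.4)
im,c=shot("wrist","w17")
for b in blobs(red(im),60): print(b, plane(c,[b[5]],.296)[0].round(4))
E
```

```text
clock: 36.37
position: [0.6927, -0.16, 0.3721]
ee_rot: [-0.001, 0.751, 0.66, -0.001]
contact_force: [0.4, 0.5, 0.4]
width: 0.0002
gripper_force: 0.0
tcp [ 0.6927 -0.16    0.3721] toolyaw -7.4 tilt 0.16 turn z 0.0 then shift mm [  -5.2 -240.6   12.8] dist 0.241 q6 -0.2
(np.int32(716), np.int32(123), np.int32(60), np.int32(28), np.int32(29), array([136.7,  73.7])) [ 0.6013 -0.0354  0.296 ]
(np.int32(951), np.int32(258), np.int32(195), np.int32(34), np.int32(37), array([275.1, 212.8])) [ 0.6933 -0.1605  0.296 ]
(np.int32(60), np.int32(236), np.int32(209), np.int32(15), np.int32(6), array([242.6, 212. ])) [ 0.6654 -0.1562  0.296 ]
(np.int32(137), np.int32(165), np.int32(285), np.int32(13), np.int32(13), array([171.2, 291.4])) [ 0.5855 -0.2249  0.296 ]
```

```bash

python3 -m handwheel '[{"translation":[-0.0007,-0.0344,0],"angular":[0,0,0],"hand":0.3},{"translation":[-0.0007,-0.0344,0],"angular":[0,0,0],"hand":0.3},{"translation":[-0.0007,-0.0344,0],"angular":[0,0,0],"hand":0.3},{"translation":[-0.0007,-0.0344,0],"angular":[0,0,0],"hand":0.3},{"translation":[-0.0007,-0.0344,0],"angular":[0,0,0],"hand":0.3},{"translation":[-0.0007,-0.0344,0],"angular":[0,0,0],"hand":0.3},{"translation":[-0.0007,-0.0344,0],"angular":[0,0,0],"hand":0.3},{"translation":[0,0,0.03],"angular":[0,0,0],"hand":0.3},{"translation":[0,0,0.026],"angular":[0,0,0],"hand":0.3},{"translation":[0,0,0],"angular":[0,0,0],"hand":0.3}]' >/dev/null
python3 -m handwheel '[{"translation":[0,0,0],"angular":[0,0,0],"hand":0.3},{"translation":[0,0,0],"angular":[0,0,0],"hand":0.3},{"translation":[0,0,0],"angular":[0,0,0],"hand":0.3}]'
python3 - <<'E'
from h import *
im,c=shot("wrist","w18"); print(*blobs(red(im),60),sep="\n"); go(.4534,-.1342,.242,-7.4)
E
```

```text
clock: 37.5
position: [0.4547, -0.1344, 0.3187]
ee_rot: [0.001, 0.751, 0.66, 0.0]
contact_force: [-0.6, -0.7, 0.1]
width: 0.0596
gripper_force: 0.0
(np.int32(1139), np.int32(390), np.int32(36), np.int32(35), np.int32(36), array([406.9,  53.7]))
(np.int32(101), np.int32(498), np.int32(197), np.int32(9), np.int32(30), array([501.3, 211.3]))
(np.int32(664), np.int32(242), np.int32(201), np.int32(15), np.int32(56), array([249.4, 228.8]))
(np.int32(243), np.int32(537), np.int32(207), np.int32(23), np.int32(30), array([551.5, 221.8]))
tcp [ 0.4548 -0.1344  0.3188] toolyaw -7.4 tilt 0.11 turn z 0.0 then shift mm [ 0.1 -1.5 76.8] dist 0.077 q6 -0.31
```

```bash

python3 -m handwheel '[{"translation":[0,-0.001,0.03],"angular":[0,0,0],"hand":0.3},{"translation":[0,0,0.02],"angular":[0,0,0],"hand":0.3},{"translation":[0,0,0.014],"angular":[0,0,0],"hand":0.3},{"translation":[0,0,0.008],"angular":[0,0,0],"hand":0.3},{"translation":[0,0,0.004],"angular":[0,0,0],"hand":0.3},{"translation":[0,0,0],"angular":[0,0,0],"hand":0.5},{"translation":[0,0,0],"angular":[0,0,0],"hand":0.6},{"translation":[0,0,0],"angular":[0,0,0],"hand":0.9},{"translation":[0,0,0],"angular":[0,0,0],"hand":0.9},{"translation":[0,0,0],"angular":[0,0,0],"hand":0.9}]' 35
python3 -m handwheel '[{"translation":[0,0,0],"angular":[0,0,0],"hand":0.9},{"translation":[0,0,0],"angular":[0,0,0],"hand":0.9},{"translation":[0,0,0],"angular":[0,0,0],"hand":0.9}]'
python3 -m handwheel '[{"translation":[-0.005,0,0],"angular":[0,0,0],"hand":0.9},{"translation":[-0.013,0,0],"angular":[0,0,0],"hand":0.9},{"translation":[-0.015,0,0],"angular":[0,0,0],"hand":0.9},{"translation":[-0.015,0,0],"angular":[0,0,0],"hand":0.9},{"translation":[-0.015,0,0],"angular":[0,0,0],"hand":0.9}]'
```

```text
clock: 38.38
position: [0.4535, -0.1342, 0.2431]
ee_rot: [0.001, 0.751, 0.66, 0.001]
contact_force: [1.4, 0.2, 6.2]
width: 0.0275
gripper_force: 39.8
clock: 38.63
position: [0.4535, -0.1342, 0.2431]
ee_rot: [0.001, 0.751, 0.66, 0.001]
contact_force: [1.3, 0.4, 5.4]
width: 0.0274
gripper_force: 40.0
clock: 39.05
position: [0.4457, -0.196, 0.2431]
ee_rot: [0.001, 0.751, 0.66, 0.002]
contact_force: [3.1, 3.5, 5.9]
width: 0.0278
gripper_force: 39.1
```

```bash

python3 -m handwheel '[{"translation":[-0.015,0,0],"angular":[0,0,0],"hand":0.9},{"translation":[-0.015,0,0],"angular":[0,0,0],"hand":0.9},{"translation":[-0.015,0,0],"angular":[0,0,0],"hand":0.9},{"translation":[-0.014,0,0],"angular":[0,0,0],"hand":0.9},{"translation":[-0.008,0,0],"angular":[0,0,0],"hand":0.9},{"translation":[0,0,0],"angular":[0,0,0],"hand":0.9},{"translation":[0,0,0],"angular":[0,0,0],"hand":0.9},{"translation":[0,0,0],"angular":[0,0,0],"hand":0.9}]'
python3 - <<'E'
from h import *
p=manip.get_state()["position"]; print(np.linalg.norm(p-[.4535,-.1342,.243]))
E
```

```text
clock: 39.72
position: [0.437, -0.2644, 0.2432]
ee_rot: [0.002, 0.751, 0.66, 0.0]
contact_force: [2.0, -2.6, 5.5]
width: 0.0274
gripper_force: 38.0
0.13127499923343694
```

```bash

python3 -m handwheel '[{"translation":[0,0,0],"angular":[0,0,0],"hand":0.4},{"translation":[0,0,0],"angular":[0,0,0],"hand":0.4},{"translation":[0,0,0],"angular":[0,0,0],"hand":0.4},{"translation":[0,0,-0.02],"angular":[0,0,0],"hand":0.4},{"translation":[0,0,-0.03],"angular":[0,0,0],"hand":0.3},{"translation":[0,0,-0.026],"angular":[0,0,0],"hand":0.3},{"translation":[0,0,0],"angular":[0,0,0],"hand":0.3},{"translation":[0,0,0],"angular":[0,0,0],"hand":0.3},{"translation":[0,0,0],"angular":[0,0,0],"hand":0.3}]'
python3 - <<'E'
from h import *
im,c=shot("wrist","w19"); 
for b in blobs(red(im),60): print(b, plane(c,[b[5]],.236)[0].round(4))
it,t=shot("top","top5"); 
for b in blobs(red(it)): print(b, plane(t,[b[5]],.236)[0].round(4)) if b[1]>250 else 0
E
```

```text
clock: 40.47
position: [0.4358, -0.2623, 0.317]
ee_rot: [-0.001, 0.751, 0.66, 0.0]
contact_force: [0.4, -0.3, -0.4]
width: 0.0596
gripper_force: 0.0
(np.int32(1145), np.int32(394), np.int32(38), np.int32(35), np.int32(37), array([411.2,  56. ])) [ 0.5578 -0.1518  0.236 ]
(np.int32(177), np.int32(533), np.int32(38), np.int32(11), np.int32(41), array([536.8,  60.1])) [ 0.6598 -0.1653  0.236 ]
(np.int32(668), np.int32(246), np.int32(204), np.int32(14), np.int32(56), array([252.8, 231.8])) [ 0.4141 -0.2793  0.236 ]
(np.int32(122), np.int32(388), np.int32(188), np.int32(14), np.int32(13), array([394.6, 194.2])) [ 0.5585 -0.1506  0.236 ]
```

```bash
python3 - <<'E'
from h import *
go(.558,-.1512,.235,-7.3)
E
```

```text
tcp [ 0.4354 -0.2622  0.3162] toolyaw -7.4 tilt 0.16 turn z -0.1 then shift mm [125.5 107.7  81.2] dist 0.184 q6 -0.55
```

```bash

python3 -m handwheel '[{"translation":[0.0315,0.027,0],"angular":[0,0,0],"hand":1},{"translation":[0.0315,0.027,0],"angular":[0,0,0],"hand":1},{"translation":[0.0315,0.027,0],"angular":[0,0,0],"hand":1},{"translation":[0.0315,0.027,0],"angular":[0,0,0],"hand":1},{"translation":[0,0,0.03],"angular":[0,0,0],"hand":1},{"translation":[0,0,0.03],"angular":[0,0,0],"hand":1},{"translation":[0,0,0.02],"angular":[0,0,0],"hand":1},{"translation":[0,0,0],"angular":[0,0,0],"hand":1},{"translation":[0,0,0],"angular":[0,0,0],"hand":1}]' | sed -n '2p;4p'
python3 -m handwheel '[{"translation":[0,0,0.01],"angular":[0,0,0],"hand":1},{"translation":[0,0,0.008],"angular":[0,0,0],"hand":1},{"translation":[0,0,0],"angular":[0,0,0],"hand":1},{"translation":[0,0,0],"angular":[0,0,0],"hand":1}]' | sed -n '2p;4p'
python3 -m handwheel '[{"translation":[0,0,0.004],"angular":[0,0,0],"hand":1},{"translation":[0,0,0],"angular":[0,0,0],"hand":1},{"translation":[0,0,0],"angular":[0,0,0],"hand":1}]' | sed -n '2p;4p'
python3 -m handwheel '[{"translation":[0,0,0.004],"angular":[0,0,0],"hand":1},{"translation":[0,0,0],"angular":[0,0,0],"hand":1},{"translation":[0,0,0],"angular":[0,0,0],"hand":1}]' | sed -n '2p;4p'
```

```text
position: [0.5583, -0.1512, 0.2359]
contact_force: [-0.5, -0.5, 0.2]
position: [0.5591, -0.1519, 0.2199]
contact_force: [-0.2, 0.1, -0.1]
position: [0.5592, -0.1518, 0.2159]
contact_force: [0.5, 0.9, 0.7]
position: [0.5596, -0.1517, 0.2119]
contact_force: [1.3, -0.2, 2.0]
```

```bash

python3 -m handwheel '[{"translation":[0,0,0.004],"angular":[0,0,0],"hand":1},{"translation":[0,0,0],"angular":[0,0,0],"hand":1},{"translation":[0,0,0],"angular":[0,0,0],"hand":1}]' | sed -n '2p;4p'
python3 -m handwheel '[{"translation":[0,0,0.004],"angular":[0,0,0],"hand":1},{"translation":[0,0,0],"angular":[0,0,0],"hand":1},{"translation":[0,0,0],"angular":[0,0,0],"hand":1}]' | sed -n '2p;4p'
python3 -m handwheel '[{"translation":[0,0,0.003],"angular":[0,0,0],"hand":1},{"translation":[0,0,0],"angular":[0,0,0],"hand":1},{"translation":[0,0,0],"angular":[0,0,0],"hand":1},{"translation":[0,0,0],"angular":[0,0,0],"hand":1},{"translation":[0,0,0],"angular":[0,0,0],"hand":1},{"translation":[0,0,0],"angular":[0,0,0],"hand":1}]' | sed -n '2p;4p'
python3 - <<'E'
from h import *
it,t=shot("top","top6"); 
for b in blobs(red(it)): print(b, plane(t,[b[5]],.236)[0].round(4)) if b[1]>250 else 0
d=cv2.absdiff(it,cv2.imread("pics/top5.png")).max(2)>40; print([ (b[0],b[1:5]) for b in blobs(d.astype(np.uint8),40)])
E
```

```text
position: [0.5593, -0.1516, 0.2076]
contact_force: [1.1, 2.0, 2.5]
position: [0.5593, -0.1516, 0.2035]
contact_force: [0.4, 0.7, 3.1]
position: [0.5593, -0.1519, 0.2011]
contact_force: [0.5, 1.5, 5.9]
(np.int32(58), np.int32(496), np.int32(219), np.int32(9), np.int32(8), array([500. , 222.4])) [ 0.5341 -0.3841  0.236 ]
(np.int32(155), np.int32(438), np.int32(251), np.int32(20), np.int32(11), array([447.2, 256.2])) [ 0.4362 -0.2772  0.236 ]
[(np.int32(40858), (np.int32(152), np.int32(163), np.int32(408), np.int32(257))), (np.int32(254), (np.int32(208), np.int32(205), np.int32(29), np.int32(18))), (np.int32(55), (np.int32(548), np.int32(226), np.int32(12), np.int32(17))), (np.int32(730), (np.int32(279), np.int32(274), np.int32(51), np.int32(54))), (np.int32(110), (np.int32(340), np.int32(290), np.int32(15), np.int32(15))), (np.int32(2627), (np.int32(483), np.int32(324), np.int32(77), np.int32(72)))]
```

```bash

python3 -m handwheel '[{"translation":[0,0,-0.01],"angular":[0,0,0],"hand":1},{"translation":[0,0,-0.04],"angular":[0,0,0],"hand":1},{"translation":[0,0,-0.04],"angular":[0,0,0],"hand":1},{"translation":[0,0,-0.04],"angular":[0,0,0],"hand":1},{"translation":[0,0,-0.03],"angular":[0,0,0],"hand":1},{"translation":[0,0,0],"angular":[0,0,0],"hand":1},{"translation":[0,0,0],"angular":[0,0,0],"hand":1}]' | sed -n '2p;4p'
cat >> h.py <<'E'
TH=np.radians(-7.3); X=np.array([np.cos(TH),np.sin(TH)]); Y=np.array([-X[1],X[0]])
E
python3 - <<'E'
from h import *
t=cam("top"); s=cam("side")
k=np.array([.558,-.144,.21]); kc=k-np.r_[.26*Y,0]; ko=kc+np.r_[.025*Y,.040]
print("closed",kc.round(3),proj(t,kc).round(),"open",ko.round(3),proj(t,ko).round(), "side",proj(s,[kc,ko]).round())
it,_=shot("top","top7"); sd,_=shot("side","side7"); w,c=shot("wrist","w20")
for n,im,cc in (("top",it,t),("wrist",w,c),("side",sd,s)): print(n,*[b for b in blobs(red(im),12) if n!="top" or b[1]>250],sep="\n")
# tray contents: brown in top view tray area
h=cv2.cvtColor(it,cv2.COLOR_BGR2HSV); m=cv2.inRange(h,(5,60,40),(18,160,255)); m[:170]=0; m[275:]=0; m[:,:370]=0; m[:,500:]=0
print("brown",[(b[0],b[1:5],plane(t,[b[5]],.07)[0].round(3)) for b in blobs(m,25)])
E
```

```text
position: [0.5597, -0.1523, 0.3627]
contact_force: [0.4, 0.6, -0.8]
closed [ 0.525 -0.402  0.21 ] [[503. 231.]] open [ 0.528 -0.377  0.25 ] [[499. 223.]] side [[246. 141.]
 [245. 131.]]
top
(np.int32(58), np.int32(496), np.int32(219), np.int32(9), np.int32(8), array([500. , 222.4]))
(np.int32(155), np.int32(437), np.int32(251), np.int32(21), np.int32(11), array([447.2, 256.2]))
wrist
(np.int32(576), np.int32(263), np.int32(188), np.int32(25), np.int32(24), array([274.6, 199.5]))
(np.int32(17), np.int32(374), np.int32(188), np.int32(3), np.int32(11), array([374.8, 192.5]))
(np.int32(1210), np.int32(406), np.int32(188), np.int32(45), np.int32(38), array([429.5, 206.5]))
(np.int32(70), np.int32(387), np.int32(204), np.int32(17), np.int32(6), array([395.6, 206.4]))
side
(np.int32(62), np.int32(5), np.int32(0), np.int32(13), np.int32(6), array([10.7,  2.1]))
(np.int32(352), np.int32(12), np.int32(8), np.int32(16), np.int32(54), array([18.8, 37. ]))
(np.int32(15), np.int32(9), np.int32(12), np.int32(3), np.int32(10), array([10.5, 15.9]))
(np.int32(98), np.int32(144), np.int32(122), np.int3
[... 213 characters left out ...]
ray([281. , 129.5]))
(np.int32(94), np.int32(183), np.int32(140), np.int32(9), np.int32(12), array([186.9, 145.4]))
(np.int32(23), np.int32(232), np.int32(158), np.int32(8), np.int32(4), array([235.7, 159.6]))
(np.int32(1276), np.int32(79), np.int32(343), np.int32(53), np.int32(33), array([103.6, 357.3]))
(np.int32(1308), np.int32(15), np.int32(348), np.int32(55), np.int32(31), array([ 44. , 361.5]))
(np.int32(349), np.int32(131), np.int32(350), np.int32(24), np.int32(45), array([139.3, 376.8]))
(np.int32(100), np.int32(0), np.int32(372), np.int32(15), np.int32(9), array([  5.8, 376.8]))
(np.int32(172), np.int32(166), np.int32(398), np.int32(26), np.int32(22), array([175.8, 407.1]))
brown []
```

```bash
python3 - <<'E'
from h import *
c=cam("wrist"); w=cv2.imread("pics/w20.png")
h=cv2.cvtColor(cv2.bilateralFilter(w,7,30,5),cv2.COLOR_BGR2HSV); m=cv2.inRange(h,(4,38,40),(18,150,255)); m=cv2.morphologyEx(m,cv2.MORPH_OPEN,np.ones((3,3)))
for b in blobs(m,60): print(b[0],b[1:5],"z.07:",plane(c,[b[5]],.07)[0].round(3),"z.2:",plane(c,[b[5]],.2)[0].round(3))
pc=np.array([.558,-.1512])-.127*Y; print("hopper centre",pc, "hopper rim px",proj(c,[[*(pc+a*X+b*Y),.256] for a,b in [(-.07,.06),(.07,.06),(.07,-.06),(-.07,-.06)]]).round().tolist())
E
```

```text
224 (np.int32(464), np.int32(30), np.int32(22), np.int32(20)) z.07: [0.868 0.005 0.07 ] z.2: [ 0.782 -0.02   0.2  ]
64 (np.int32(144), np.int32(35), np.int32(10), np.int32(12)) z.07: [0.404 0.063 0.07 ] z.2: [0.451 0.021 0.2  ]
437 (np.int32(301), np.int32(157), np.int32(15), np.int32(36)) z.07: [ 0.609 -0.157  0.07 ] z.2: [ 0.597 -0.136  0.2  ]
675 (np.int32(223), np.int32(188), np.int32(33), np.int32(22)) z.07: [ 0.496 -0.182  0.07 ] z.2: [ 0.517 -0.154  0.2  ]
246 (np.int32(287), np.int32(200), np.int32(20), np.int32(19)) z.07: [ 0.584 -0.212  0.07 ] z.2: [ 0.58  -0.175  0.2  ]
167 (np.int32(173), np.int32(206), np.int32(20), np.int32(15)) z.07: [ 0.396 -0.195  0.07 ] z.2: [ 0.446 -0.163  0.2  ]
78 (np.int32(540), np.int32(224), np.int32(7), np.int32(17)) z.07: [ 1.001 -0.306  0.07 ] z.2: [ 0.877 -0.242  0.2  ]
124 (np.int32(11), np.int32(408), np.int32(16), np.int32(12)) z.07: [-0.065 -0.599  0.07 ] z.2: [ 0.116 -0.451  0.2  ]
hopper centre [ 0.54186279 -0.27717059] hopper rim px [[206.0, 268.0], [343.0, 268.0], [336.0, 363.0], [214.0, 362.0]]
```

```bash
python3 - <<'E'
from h import *
t=cam("top"); c=cam("wrist")
P=plane(t,[(377,180),(361,243),(475,212),(463,275)],.091); print(P.round(3))
o=np.array([.558,-.1512])-.127*Y  # hopper3 centre
for p in P: d=p[:2]-o; print("rel hopper3",(d@X).round(3),(d@Y).round(3))
w=cv2.imread("pics/w20.png")
for p in [(.609,-.157),(.496,-.182),(.584,-.212)]:
    d=np.array(p)-o; print("blk",(d@X).round(3),(d@Y).round(3))
# tray wall seen by wrist: sample grey/col along image column between x of blocks
for u in (240,275,310): print(u,[w[v,u].tolist() for v in range(140,262,8)])
it=cv2.imread("pics/top7.png")
for p in [(.609,-.157,.07),(.496,-.182,.07),(.584,-.212,.07)]:
    u,v=proj(t,p)[0].round().astype(int); print((u,v),it[v,u-4:u+5:4].tolist())
E
```

```text
[[ 0.649 -0.126  0.091]
 [ 0.472 -0.108  0.091]
 [ 0.607 -0.381  0.091]
 [ 0.438 -0.361  0.091]]
rel hopper3 0.087 0.164
rel hopper3 -0.091 0.159
rel hopper3 0.077 -0.095
rel hopper3 -0.092 -0.097
blk 0.051 0.128
blk -0.058 0.089
blk 0.034 0.07
240 [[149, 157, 164], [146, 155, 162], [115, 113, 114], [107, 104, 105], [191, 188, 189], [192, 187, 189], [88, 94, 102], [123, 137, 159], [126, 140, 159], [106, 103, 104], [192, 188, 188], [194, 189, 190], [195, 190, 191], [188, 184, 185], [63, 83, 39], [62, 84, 40]]
275 [[136, 143, 150], [156, 164, 172], [118, 115, 116], [107, 104, 105], [191, 186, 188], [190, 185, 187], [77, 78, 214], [0, 5, 238], [0, 0, 237], [134, 131, 190], [200, 196, 198], [201, 195, 198], [96, 94, 90], [170, 167, 167], [27, 26, 27], [27, 25, 25]]
310 [[80, 84, 88], [89, 94, 99], [92, 94, 101], [122, 134, 149], [109, 124, 143], [125, 135, 150], [123, 133, 148], [128, 125, 126], [114, 110, 112], [113, 110, 111], [113, 111, 111], [106, 104, 105], [106, 104, 105], [166, 162, 164], [63, 86, 39], [61, 84, 39]]
(np.int64(385), np.int64(199)) [[205, 233, 243], [205, 234, 243], [205, 234, 243]]
(np.int64(390), np.int64(241)) [[201, 230, 240], [194, 227, 237], [192, 224, 235]]
(np.int64(405), np.int64(211)) [[198, 231, 240], [197, 228, 238], [190, 223, 234]]
```

All three pieces lie in the tray, about (+0.05,+0.13), (−0.06,+0.09) and (+0.03,+0.07) from the hopper middle, and the knob sits at the open position. Going to the lever knob.

```bash

python3 - <<'E'
from h import *
go(.5285,-.379,.30,-7.3)
E
```

```text
tcp [ 0.5583 -0.1516  0.3588] toolyaw -7.4 tilt 0.23 turn z -0.1 then shift mm [-229.4   -0.5   58.6] dist 0.237 q6 -0.26
```

```bash

python3 -m handwheel '[{"translation":[-0.0382,0,0],"angular":[0,0,0],"hand":1},{"translation":[-0.0382,0,0],"angular":[0,0,0],"hand":1},{"translation":[-0.0382,0,0],"angular":[0,0,0],"hand":1},{"translation":[-0.0382,0,0],"angular":[0,0,0],"hand":1},{"translation":[-0.0382,0,0],"angular":[0,0,0],"hand":1},{"translation":[-0.0382,0,0],"angular":[0,0,0],"hand":1},{"translation":[0,0,0.025],"angular":[0,0,0],"hand":1},{"translation":[0,0,0],"angular":[0,0,0],"hand":1},{"translation":[0,0,0],"angular":[0,0,0],"hand":1},{"translation":[0,0,0],"angular":[0,0,0],"hand":1}]' 
python3 - <<'E'
from h import *
w,c=shot("wrist","w21")
for b in blobs(red(w),20): print(b,plane(c,[b[5]],.255)[0].round(4))
it,t=shot("top","top8"); print([ (b[0],b[5],plane(t,[b[5]],.252)[0].round(4)) for b in blobs(red(it),12) if b[1]>250]); go(.5285,-.379,.245,-7.3)
E
```

```text
clock: 44.77
position: [0.5298, -0.3781, 0.3353]
ee_rot: [-0.001, 0.751, 0.66, 0.0]
contact_force: [-0.3, -0.2, 0.6]
width: 0.0002
gripper_force: 0.0
(np.int32(995), np.int32(75), np.int32(56), np.int32(29), np.int32(50), array([88.5, 80.4])) [ 0.3967 -0.2516  0.255 ]
(np.int32(327), np.int32(264), np.int32(201), np.int32(21), np.int32(20), array([274.1, 210.3])) [ 0.5297 -0.3774  0.255 ]
[(np.int32(120), array([395. , 194.4]), array([ 0.5516, -0.1488,  0.252 ]))]
tcp [ 0.5303 -0.3781  0.3369] toolyaw -7.3 tilt 0.08 turn z -0.0 then shift mm [-1.1 -1.8 91.9] dist 0.092 q6 -0.6
```

```bash

python3 -m handwheel '[{"translation":[0,0,0.035],"angular":[0,0,0],"hand":1},{"translation":[0,0,0.035],"angular":[0,0,0],"hand":1},{"translation":[0,0,0.014],"angular":[0,0,0],"hand":1},{"translation":[0,0,0],"angular":[0,0,0],"hand":1},{"translation":[0,0,0],"angular":[0,0,0],"hand":1},{"translation":[0,0,0],"angular":[0,0,0],"hand":1}]' | sed -n '2p;4p'
python3 -m handwheel '[{"translation":[0,0,0.005],"angular":[0,0,0],"hand":1},{"translation":[0,0,0],"angular":[0,0,0],"hand":1},{"translation":[0,0,0],"angular":[0,0,0],"hand":1}]' | sed -n '2p;4p'
python3 -m handwheel '[{"translation":[0,0,0.005],"angular":[0,0,0],"hand":1},{"translation":[0,0,0],"angular":[0,0,0],"hand":1},{"translation":[0,0,0],"angular":[0,0,0],"hand":1}]' | sed -n '2p;4p'
```

```text
position: [0.531, -0.3793, 0.2542]
contact_force: [0.1, 0.6, -0.2]
position: [0.53, -0.3792, 0.2475]
contact_force: [-0.5, 0.5, 0.3]
position: [0.5296, -0.3789, 0.2413]
contact_force: [0.0, 0.8, -0.4]
```

```bash

python3 -m handwheel '[{"translation":[0,0,0.004],"angular":[0,0,0],"hand":1},{"translation":[0,0,0],"angular":[0,0,0],"hand":1},{"translation":[0,0,0],"angular":[0,0,0],"hand":1}]' | sed -n '2p;4p'
python3 -m handwheel '[{"translation":[-0.003,0,0.004],"angular":[0,0,0],"hand":1},{"translation":[0,0,0],"angular":[0,0,0],"hand":1},{"translation":[0,0,0],"angular":[0,0,0],"hand":1}]' | sed -n '2p;4p'
python3 -m handwheel '[{"translation":[-0.0049,0,0.004],"angular":[0,0,0],"hand":1},{"translation":[0,0,0],"angular":[0,0,0],"hand":1},{"translation":[0,0,0],"angular":[0,0,0],"hand":1}]' | sed -n '2p;4p'
```

```text
position: [0.5296, -0.3789, 0.2373]
contact_force: [-0.7, 0.5, -0.5]
position: [0.5296, -0.3823, 0.2338]
contact_force: [-0.1, -1.1, 0.3]
position: [0.5289, -0.3877, 0.2299]
contact_force: [-0.1, -0.7, 3.4]
```

```bash

python3 -m handwheel '[{"translation":[0,0,0.005],"angular":[0,0,0],"hand":1},{"translation":[-0.001,0,0.004],"angular":[0,0,0],"hand":1},{"translation":[-0.001,0,0],"angular":[0,0,0],"hand":1}]' | sed -n '2p;4p'
python3 -m handwheel '[{"translation":[-0.001,0,0.005],"angular":[0,0,0],"hand":1},{"translation":[-0.003,0,0.005],"angular":[0,0,0],"hand":1},{"translation":[-0.002,0,0],"angular":[0,0,0],"hand":1},{"translation":[0,0,0],"angular":[0,0,0],"hand":1}]' | sed -n '2p;4p'
python3 -m handwheel '[{"translation":[-0.002,0,0.005],"angular":[0,0,0],"hand":1},{"translation":[-0.002,0,0.005],"angular":[0,0,0],"hand":1},{"translation":[0,0,0],"angular":[0,0,0],"hand":1},{"translation":[0,0,0],"angular":[0,0,0],"hand":1}]' | sed -n '2p;4p'
```

```text
position: [0.5286, -0.3918, 0.2222]
contact_force: [-1.0, -3.1, 6.0]
position: [0.5279, -0.396, 0.2111]
contact_force: [0.0, -2.9, 4.4]
position: [0.5272, -0.3992, 0.2009]
contact_force: [0.1, -1.9, 4.1]
```

```bash

python3 -m handwheel '[{"translation":[-0.001,0,0.004],"angular":[0,0,0],"hand":1},{"translation":[-0.001,0,0.002],"angular":[0,0,0],"hand":1},{"translation":[0,0,0],"angular":[0,0,0],"hand":1},{"translation":[0,0,0],"angular":[0,0,0],"hand":1}]' | sed -n '2p;4p'
python3 -m handwheel '[{"translation":[-0.001,0,0.003],"angular":[0,0,0],"hand":1},{"translation":[0,0,0],"angular":[0,0,0],"hand":1},{"translation":[0,0,0],"angular":[0,0,0],"hand":1}]' | sed -n '2p;4p'
python3 -m handwheel '[{"translation":[0,0,0.002],"angular":[0,0,0],"hand":1},{"translation":[0,0,0],"angular":[0,0,0],"hand":1},{"translation":[0,0,0],"angular":[0,0,0],"hand":1}]' | sed -n '2p;4p'
```

```text
position: [0.5271, -0.4013, 0.1956]
contact_force: [0.4, -2.6, 6.0]
position: [0.527, -0.402, 0.1929]
contact_force: [0.4, -2.0, 7.2]
position: [0.5271, -0.4021, 0.1926]
contact_force: [-1.5, -1.6, 13.5]
```

```bash

python3 -m handwheel '[{"translation":[0,0,0.001],"angular":[0,0,0],"hand":1},{"translation":[0,0,0],"angular":[0,0,0],"hand":1},{"translation":[0,0,0],"angular":[0,0,0],"hand":1}]' | sed -n '2p;4p'
python3 -m handwheel '[{"translation":[0,0,-0.01],"angular":[0,0,0],"hand":1},{"translation":[0,0,-0.02],"angular":[0,0,0],"hand":1},{"translation":[0,0,-0.04],"angular":[0,0,0],"hand":1},{"translation":[0,0,-0.04],"angular":[0,0,0],"hand":1},{"translation":[0,0,-0.03],"angular":[0,0,0],"hand":1},{"translation":[0.02,0,0],"angular":[0,0,0],"hand":1},{"translation":[0.01,0,0],"angular":[0,0,0],"hand":1},{"translation":[0,0,0],"angular":[0,0,0],"hand":1},{"translation":[0,0,0],"angular":[0,0,0],"hand":1}]' | sed -n '2p;4p'
python3 - <<'E'
from h import *
w,c=shot("wrist","w22")
for b in blobs(red(w),20): print(b,plane(c,[b[5]],.21)[0].round(4),plane(c,[b[5]],.25)[0].round(4))
it,t=shot("top","top9"); print([ (b[0],b[5],plane(t,[b[5]],.21)[0].round(4)) for b in blobs(red(it),12) if b[1]>250]); go(.437,-.2638,.36,-7.3)
E
```

```text
position: [0.5271, -0.4021, 0.1925]
contact_force: [-2.3, -0.3, 16.6]
position: [0.5301, -0.3706, 0.3268]
contact_force: [-0.0, 0.7, -0.3]
(np.int32(1061), np.int32(69), np.int32(62), np.int32(30), np.int32(51), array([82.7, 87.2])) [ 0.368  -0.2402  0.21  ] [ 0.3924 -0.249   0.25  ]
(np.int32(210), np.int32(268), np.int32(223), np.int32(16), np.int32(16), array([275.2, 230. ])) [ 0.5267 -0.4008  0.21  ] [ 0.5287 -0.3868  0.25  ]
[(np.int32(120), array([394. , 194.1]), array([ 0.5691, -0.1537,  0.21  ]))]
tcp [ 0.5301 -0.3717  0.3267] toolyaw -7.4 tilt 0.22 turn z -0.1 then shift mm [  95.2 -106.2  -32.8] dist 0.146 q6 -0.59
```

The floor is caught shut: the knob is at (0.527,−0.401), its closed position. Back to the grip to return the hopper.

```bash

python3 -m handwheel '[{"translation":[0,0,-0.033],"angular":[0,0,0],"hand":0.3},{"translation":[0.0238,-0.0265,0],"angular":[0,0,0],"hand":0.3},{"translation":[0.0238,-0.0265,0],"angular":[0,0,0],"hand":0.3},{"translation":[0.0238,-0.0265,0],"angular":[0,0,0],"hand":0.3},{"translation":[0.0238,-0.0265,0],"angular":[0,0,0],"hand":0.3},{"translation":[0,0,0.03],"angular":[0,0,0],"hand":0.3},{"translation":[0,0,0.013],"angular":[0,0,0],"hand":0.3},{"translation":[0,0,0],"angular":[0,0,0],"hand":0.3},{"translation":[0,0,0],"angular":[0,0,0],"hand":0.3},{"translation":[0,0,0],"angular":[0,0,0],"hand":0.3}]' | sed -n '2p;4p'
python3 - <<'E'
from h import *
im,c=shot("wrist","w23"); print(*blobs(red(im),60),sep="\n"); go(.4368,-.2638,.243,-7.3)
E
```

```text
position: [0.4382, -0.2647, 0.319]
contact_force: [0.2, -0.3, 1.0]
(np.int32(1135), np.int32(390), np.int32(34), np.int32(35), np.int32(36), array([406.9,  51.7]))
(np.int32(165), np.int32(528), np.int32(36), np.int32(10), np.int32(40), array([532. ,  57.1]))
(np.int32(655), np.int32(242), np.int32(199), np.int32(15), np.int32(55), array([249.3, 226.3]))
tcp [ 0.4384 -0.2648  0.3193] toolyaw -7.4 tilt 0.06 turn z -0.1 then shift mm [ 0.8 -1.8 76.3] dist 0.076 q6 -0.55
```

```bash

python3 -m handwheel '[{"translation":[0.0018,-0.001,0.03],"angular":[0,0,0],"hand":0.3},{"translation":[0,0,0.02],"angular":[0,0,0],"hand":0.3},{"translation":[0,0,0.014],"angular":[0,0,0],"hand":0.3},{"translation":[0,0,0.008],"angular":[0,0,0],"hand":0.3},{"translation":[0,0,0.004],"angular":[0,0,0],"hand":0.3},{"translation":[0,0,0],"angular":[0,0,0],"hand":0.5},{"translation":[0,0,0],"angular":[0,0,0],"hand":0.6},{"translation":[0,0,0],"angular":[0,0,0],"hand":0.9},{"translation":[0,0,0],"angular":[0,0,0],"hand":0.9},{"translation":[0,0,0],"angular":[0,0,0],"hand":0.9}]' 35 >/dev/null
python3 -m handwheel '[{"translation":[0,0,0],"angular":[0,0,0],"hand":0.9},{"translation":[0,0,0],"angular":[0,0,0],"hand":0.9},{"translation":[0,0,0],"angular":[0,0,0],"hand":0.9}]'
python3 -m handwheel '[{"translation":[0.005,0,0],"angular":[0,0,0],"hand":0.9},{"translation":[0.012,0,0],"angular":[0,0,0],"hand":0.9},{"translation":[0.015,0,0],"angular":[0,0,0],"hand":0.9},{"translation":[0.015,0,0],"angular":[0,0,0],"hand":0.9},{"translation":[0.015,0,0],"angular":[0,0,0],"hand":0.9},{"translation":[0.015,0,0],"angular":[0,0,0],"hand":0.9},{"translation":[0.015,0,0],"angular":[0,0,0],"hand":0.9},{"translation":[0.015,0,0],"angular":[0,0,0],"hand":0.9},{"translation":[0.013,0,0],"angular":[0,0,0],"hand":0.9}]'
```

```text
clock: 51.43
position: [0.4371, -0.2625, 0.2441]
ee_rot: [0.001, 0.751, 0.66, -0.0]
contact_force: [-0.8, 1.1, 5.2]
width: 0.027
gripper_force: 40.1
clock: 52.18
position: [0.4523, -0.1435, 0.2441]
ee_rot: [0.001, 0.751, 0.66, -0.001]
contact_force: [-2.3, -2.5, 5.7]
width: 0.0273
gripper_force: 38.8
```

```bash

python3 -m handwheel '[{"translation":[0.015,0,0],"angular":[0,0,0],"hand":0.9},{"translation":[0.015,0,0],"angular":[0,0,0],"hand":0.9},{"translation":[0.015,0,0],"angular":[0,0,0],"hand":0.9},{"translation":[0.015,0,0],"angular":[0,0,0],"hand":0.9},{"translation":[0.015,0,0],"angular":[0,0,0],"hand":0.9},{"translation":[0.015,0,0],"angular":[0,0,0],"hand":0.9},{"translation":[0.015,0,0],"angular":[0,0,0],"hand":0.9},{"translation":[0.015,0,0],"angular":[0,0,0],"hand":0.9},{"translation":[0.012,0,0],"angular":[0,0,0],"hand":0.9},{"translation":[0.007,0,0],"angular":[0,0,0],"hand":0.9}]' >/dev/null
python3 -m handwheel '[{"translation":[0.001,0,0],"angular":[0,0,0],"hand":0.9},{"translation":[0,0,0],"angular":[0,0,0],"hand":0.9},{"translation":[0,0,0],"angular":[0,0,0],"hand":0.9},{"translation":[0,0,0],"angular":[0,0,0],"hand":0.9}]'
python3 - <<'E'
from h import *
p=manip.get_state()["position"]; print(np.linalg.norm(p-[.4371,-.2625,.244]))
E
```

```text
clock: 53.35
position: [0.4701, -0.0039, 0.2441]
ee_rot: [0.0, 0.751, 0.66, 0.0]
contact_force: [-2.4, 0.9, 6.6]
width: 0.0274
gripper_force: 37.1
0.2607283549829581
```

```bash

python3 -m handwheel '[{"translation":[0,0,0],"angular":[0,0,0],"hand":0.4},{"translation":[0,0,0],"angular":[0,0,0],"hand":0.4},{"translation":[0,0,0],"angular":[0,0,0],"hand":0.4},{"translation":[0,0,-0.02],"angular":[0,0,0],"hand":0.4},{"translation":[0,0,-0.03],"angular":[0,0,0],"hand":0.3},{"translation":[0,0,-0.026],"angular":[0,0,0],"hand":0.3},{"translation":[0,0,0],"angular":[0,0,0],"hand":0.3},{"translation":[0,0,0],"angular":[0,0,0],"hand":0.3},{"translation":[0,0,0],"angular":[0,0,0],"hand":0.3}]' | sed -n 2p
python3 - <<'E'
from h import *
im,c=shot("wrist","w24"); print(*blobs(red(im),60),sep="\n")
it,t=shot("top","top10"); print([ (b[0],b[5]) for b in blobs(red(it),12) if b[1]>250])
# tray contents from the top
h=cv2.cvtColor(it,cv2.COLOR_BGR2HSV); m=cv2.inRange(h,(4,60,30),(20,200,190)); m[:175]=0; m[275:]=0; m[:,:360]=0; m[:,490:]=0
print([(b[0],b[1:5],plane(t,[b[5]],.07)[0].round(3)) for b in blobs(m,30)])
E
```

```text
position: [0.4705, -0.0041, 0.3181]
(np.int32(1132), np.int32(392), np.int32(37), np.int32(35), np.int32(37), array([408.6,  54.8]))
(np.int32(659), np.int32(244), np.int32(203), np.int32(14), np.int32(55), array([250.5, 230.3]))
(np.int32(1228), np.int32(514), np.int32(339), np.int32(46), np.int32(48), array([540.8, 359.8]))
[(np.int32(51), array([282.6, 161.5])), (np.int32(44), array([388.8, 197.8]))]
[]
```

```bash

python3 -m handwheel '[{"translation":[0,0,-0.035],"angular":[0,0,0],"hand":0.3},{"translation":[0,0,-0.035],"angular":[0,0,0],"hand":0.3},{"translation":[0.035,-0.018,0],"angular":[0,0,0],"hand":0},{"translation":[0.035,-0.018,0],"angular":[0,0,0],"hand":0},{"translation":[0.035,-0.018,0],"angular":[0,0,0],"hand":0},{"translation":[0.035,-0.018,0],"angular":[0,0,0],"hand":0},{"translation":[0.035,-0.018,0],"angular":[0,0,0],"hand":0},{"translation":[0.035,-0.018,0],"angular":[0,0,0],"hand":0},{"translation":[0.035,-0.018,0],"angular":[0,0,0],"hand":0},{"translation":[0.035,-0.018,0],"angular":[0,0,0],"hand":0}]' | sed -n '1,2p;4p'
python3 -m handwheel '[{"translation":[0,0,0],"angular":[0,0,0],"hand":0},{"translation":[0,0,0],"angular":[0,0,0],"hand":0},{"translation":[0,0,0],"angular":[0,0,0],"hand":0}]' >/dev/null
python3 - <<'E'
from h import *
it,t=shot("top","top11"); b0=cv2.imread("pics/top0.png")
print([ (b[0],b[5]) for b in blobs(red(it),12) if b[1]>250])
d=cv2.absdiff(it,b0).max(2); m=(d>30).astype(np.uint8); m[:170]=0; m[280:]=0; m[:,:295]=0; m[:,:]=m
h=cv2.cvtColor(it,cv2.COLOR_BGR2HSV)
for b in blobs(m,12): u,v=b[5].astype(int); print(b[0],b[1:5],it[v,u],plane(t,[b[5]],.07)[0].round(3))
print("hopper floor px",[ (it[v,u].tolist(),b0[v,u].tolist()) for u,v in [(330,178),(345,185),(338,195)]])
E
```

```text
clock: 55.03
position: [0.3623, 0.2935, 0.3876]
contact_force: [0.6, 0.8, 0.4]
[(np.int32(109), array([285.3, 162.4])), (np.int32(45), array([388.8, 197.7])), (np.int32(130), array([324.3, 218.9]))]
79 (np.int32(303), np.int32(170), np.int32(13), np.int32(30)) [121 168  81] [0.61 0.05 0.07]
51 (np.int32(356), np.int32(170), np.int32(10), np.int32(28)) [174 181 179] [ 0.64  -0.086  0.07 ]
13 (np.int32(362), np.int32(183), np.int32(4), np.int32(6)) [ 83 108  65] [ 0.635 -0.096  0.07 ]
253 (np.int32(373), np.int32(189), np.int32(27), np.int32(26)) [ 45  52 125] [ 0.602 -0.162  0.07 ]
19 (np.int32(358), np.int32(190), np.int32(5), np.int32(13)) [ 88 119  66] [ 0.604 -0.091  0.07 ]
15 (np.int32(353), np.int32(199), np.int32(4), np.int32(8)) [190 195 194] [ 0.585 -0.079  0.07 ]
20 (np.int32(305), np.int32(205), np.int32(4), np.int32(9)) [81 82 81] [0.543 0.043 0.07 ]
317 (np.int32(392), np.int32(205), np.int32(23), np.int32(24)) [155 177 194] [ 0.568 -0.208  0.07 ]
14 (np.int32(316), np.int32(214), np.int32(3), np.int32(8)) [130 143 177] [0.524 0.011 0.07 ]
16 (np.int32(329), np.int32(217), np.int32(5), np.int32(6)) [ 21  32 218] [ 0.526 -0.026  0.07 ]
31 (np.int32(376), np.int32(224), np.int32(13), np.int32(5)) [117 120 122] [ 0.533 -0.158  0.07 ]
274 (np.int32(373), np.int32(232), np.int32(30), np.int32(20)) [131 154 182] [ 0.494 -0.184  0.07 ]
hopper floor px [([236, 238, 240], [243, 244, 246]), ([223, 226, 230], [232, 234, 236]), ([222, 224, 226], [231, 233, 234])]
```

Three pieces are in the tray and the hopper is empty and back. The red marks sit ~0.6 px (1.4 mm) to the left of the start, so I'll test the latch with a gentle push towards −y on the grip's side.

```bash

python3 - <<'E'
from h import *
g=np.array([.4701,-.0039])+.040*Y; go(*g,.33,-7.3); print(g)
E
```

```text
tcp [0.3639 0.2911 0.388 ] toolyaw -7.4 tilt 0.09 turn z -0.1 then shift mm [-239.1  142.9   58.3] dist 0.285 q6 0.66
[0.47518258 0.03577578]
```

```bash

python3 -m handwheel '[{"translation":[-0.034,0.0204,0],"angular":[0,0,0],"hand":1},{"translation":[-0.034,0.0204,0],"angular":[0,0,0],"hand":1},{"translation":[-0.034,0.0204,0],"angular":[0,0,0],"hand":1},{"translation":[-0.034,0.0204,0],"angular":[0,0,0],"hand":1},{"translation":[-0.034,0.0204,0],"angular":[0,0,0],"hand":1},{"translation":[-0.034,0.0204,0],"angular":[0,0,0],"hand":1},{"translation":[-0.034,0.0204,0],"angular":[0,0,0],"hand":1},{"translation":[0,0,0.04],"angular":[0,0,0],"hand":1},{"translation":[0,0,0.04],"angular":[0,0,0],"hand":1},{"translation":[0,0,0.03],"angular":[0,0,0],"hand":1}]' >/dev/null
python3 -m handwheel '[{"translation":[0,0,0.025],"angular":[0,0,0],"hand":1},{"translation":[0,0,0],"angular":[0,0,0],"hand":1},{"translation":[0,0,0],"angular":[0,0,0],"hand":1},{"translation":[0,0,0],"angular":[0,0,0],"hand":1}]'| sed -n '2p;4p'
python3 -m handwheel '[{"translation":[-0.006,0,0],"angular":[0,0,0],"hand":1},{"translation":[0,0,0],"angular":[0,0,0],"hand":1},{"translation":[0,0,0],"angular":[0,0,0],"hand":1}]' | sed -n '2p;4p'
python3 -m handwheel '[{"translation":[-0.003,0,0],"angular":[0,0,0],"hand":1},{"translation":[0,0,0],"angular":[0,0,0],"hand":1},{"translation":[0,0,0],"angular":[0,0,0],"hand":1}]' | sed -n '2p;4p'
python3 -m handwheel '[{"translation":[-0.002,0,0],"angular":[0,0,0],"hand":1},{"translation":[0,0,0],"angular":[0,0,0],"hand":1},{"translation":[0,0,0],"angular":[0,0,0],"hand":1}]' | sed -n '2p;4p'
```

```text
position: [0.4758, 0.0366, 0.2554]
contact_force: [0.9, 0.5, 0.4]
position: [0.4747, 0.0313, 0.2552]
contact_force: [0.2, 0.3, 0.1]
position: [0.4736, 0.0287, 0.254]
contact_force: [0.9, 0.2, 0.3]
position: [0.4733, 0.0267, 0.2537]
contact_force: [0.7, -1.0, 0.9]
```

```bash

python3 -m handwheel '[{"translation":[-0.002,0,0],"angular":[0,0,0],"hand":1},{"translation":[0,0,0],"angular":[0,0,0],"hand":1},{"translation":[0,0,0],"angular":[0,0,0],"hand":1}]' | sed -n '2p;4p'
python3 -m handwheel '[{"translation":[-0.002,0,0],"angular":[0,0,0],"hand":1},{"translation":[0,0,0],"angular":[0,0,0],"hand":1},{"translation":[0,0,0],"angular":[0,0,0],"hand":1}]' | sed -n '2p;4p'
python3 -m handwheel '[{"translation":[-0.0015,0,0],"angular":[0,0,0],"hand":1},{"translation":[0,0,0],"angular":[0,0,0],"hand":1},{"translation":[0,0,0],"angular":[0,0,0],"hand":1}]' | sed -n '2p;4p'
```

```text
position: [0.473, 0.0247, 0.2537]
contact_force: [-1.0, 0.4, -0.2]
position: [0.4728, 0.0229, 0.2537]
contact_force: [0.3, 1.7, -0.5]
position: [0.4727, 0.0222, 0.2537]
contact_force: [0.8, 5.5, -0.7]
```

```bash

python3 -m handwheel '[{"translation":[-0.001,0,0],"angular":[0,0,0],"hand":1},{"translation":[0,0,0],"angular":[0,0,0],"hand":1},{"translation":[0,0,0],"angular":[0,0,0],"hand":1}]' | sed -n '2p;4p'
python3 -m handwheel '[{"translation":[0.015,0,0],"angular":[0,0,0],"hand":1},{"translation":[0,0,-0.04],"angular":[0,0,0],"hand":1},{"translation":[0,0,-0.04],"angular":[0,0,0],"hand":1},{"translation":[0,0,-0.04],"angular":[0,0,0],"hand":1},{"translation":[0.035,-0.018,0],"angular":[0,0,0],"hand":0.5},{"translation":[0.035,-0.018,0],"angular":[0,0,0],"hand":0.5},{"translation":[0.035,-0.018,0],"angular":[0,0,0],"hand":0.5},{"translation":[0.035,-0.018,0],"angular":[0,0,0],"hand":0.5},{"translation":[0.035,-0.018,0],"angular":[0,0,0],"hand":0.5},{"translation":[0.03,-0.018,0],"angular":[0,0,0],"hand":0.5}]' | sed -n '1,2p;4p'
python3 -m handwheel '[{"translation":[0,0,0],"angular":[0,0,0],"hand":0.5},{"translation":[0,0,0],"angular":[0,0,0],"hand":0.5},{"translation":[0,0,0],"angular":[0,0,0],"hand":0.5}]' >/dev/null
python3 - <<'E'
from h import *
it,t=shot("top","top12"); print([ (b[0],b[5]) for b in blobs(red(it),12) if b[1]>250])
E
```

```text
position: [0.4727, 0.0221, 0.2538]
contact_force: [0.9, 8.0, -0.5]
clock: 59.08
position: [0.3932, 0.2532, 0.3739]
contact_force: [0.5, -0.3, -0.0]
[(np.int32(106), array([286.3, 162.7])), (np.int32(44), array([389.9, 198. ])), (np.int32(133), array([325.5, 219.4]))]
```

The grip held against 8 N, four times the sliding friction, so the hopper is latched, and its marks are back within half a pixel of the start. Handing in.

```bash
python3 -c "
from rig import manip
print(manip.sign_off())"
```

```text
the job is handed in; nothing more can be done
None
```

I handed the job in at about 59 s: the three steel pieces (two offcuts and one block) were sprayed and dropped into the tray, the floor was caught shut, and the empty hopper is latched back at the loading end.

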